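# Tighten the eccentric clamp with its removable splined lever, then hang the lever up

## Task

Clamp the dark steel plate in the welding fixture: fit the loose red lever fully home on the clamp's splined spindle and swing it clockwise (seen from above) until the cam holds the plate firmly against the fence, near the end of its travel. Then draw the lever off and hang it in the blue bar rack, its arm lying down in both side-opening hooks, leaving the plate clamped and the tin, the tape measure and the welding magnet where they stand.

Things in the scene. Friction and masses are not known exactly. Their poses are not given: they have to be found in the camera images.
- lever_grip (a point): Middle of the loose lever's red arm (12 mm wide, 18 mm high), 20 mm above the underside of the boss: the place to grip, across the 12 mm, all through. x points along the arm to the knob, -x to the bore axis 92 mm away, z up.
- lever_bore (a point): Centre of the boss's lower mouth, on the bore axis, level with its underside; axes as lever_grip. Bore 35 mm diameter with six inward ribs 5 mm wide that leave a 25 mm circle; ribs start 3 mm above the underside, at 30, 90, ... degrees from x; the grooves between them lie at 0, 60, 120, ... degrees, one in line with the arm.
- spline (a point): On the clamp's vertical spindle axis, 50 mm above the bench, on its 44 mm collar: here the boss's underside rests when home. Above it six spline teeth (5 mm wide, 32 mm across, up to 29 mm above this point) round a 23 mm core; nose at 36 mm. x points along one tooth, the others every 60 degrees; it turns with the spindle. Play 0.12 rad and 1 mm all round; any of the six positions will do.
- clamp (a joint): Turn of the spindle with its eccentric cam, rad: 0 = open, grows clockwise from above, hard stop at 1.3. Starts at 0 to 0.3. Stiff (0.3 N m) and stays where it is left. The cam pinches the plate against the fence at about 1.1 and gets stiffer; firmly clamped from 1.17 on.
- plate_centre (a point): Centre of the dark steel plate, 40 x 120 x 10 mm (x, y, z), lying loose in the fixture between cam and fence, 2.5 to 5.5 mm short of the fence.
- fixture: Fixture bolted to the bench: dark base 165 x 180 x 14 mm; origin under the spindle axis, on the bench. Its fence (24 mm high on the base) is on the +x side, its face 70.5 mm from the spindle axis; end stop at -y. Clamped against the fence, the plate's centre is 50.5 mm along +x.
- rack_seat (a point): Middle between the rack's two hooks, where the middle of the lever's arm comes to rest, 69 mm above the bench, the arm lying along y with the knob to either side. The arm must go in along +x (from the -x side) with its middle 14 to 24 mm above this point, between lip and jaw, and then straight down to it. Room for fingers between the hooks.
- tin: Round tin with green lid, 69 mm diameter, 55 mm high, origin under it. Bystander.
- tape: Yellow tape measure, 41 x 78 x 62 mm, origin under it. Bystander.
- magnet: White and red triangular welding magnet standing on edge, 19 x 123 x 60 mm, origin under it. Bystander.
- lever: The loose lever, 203 mm long, 0.32 kg: steel boss (52 mm diameter, 36 mm high, splined bore), red flat arm, black upright knob (22 mm diameter, 38 mm high, 166 mm from the bore axis). It stands on boss and knob. Origin at lever_bore. After tightening it binds on the splines; it slides off freely once let go or eased back a few degrees. Let go on the spindle, it sags about 0.07 rad.
- rack: Blue bar rack bolted to the bench: two like hooks of 10 mm bar, 88 mm apart along y, open only to -x. Origin under it; rack_seat is 17.5 mm along -x. Each hook has a floor (60 mm above the bench), a lip in front (30 to 40 mm along -x, top 72 mm above the bench), an upright behind (face 5 mm along -x) and a jaw bar over all of it (104 to 114 mm above the bench).
Not all that is in view belongs to the job. What is shaped like the part that bears plate_centre but purple is not meant.

How it is judged (in metres and radians):
On the way, in this order (a step that is already met when the one before it is completed fails the run):
1. lever fully home on the splined spindle, clamp not yet tightened (horizontal distance between lever_bore and spline below 0.004 m and distance between lever_bore and spline below 0.006 m and angle between lever_bore's own z axis and vertical below 0.15 rad and value of joint clamp below 0.9 rad), for 0.2 s.
2. clamp tightened with the lever on the spindle, plate against the fence (value of joint clamp above 1.15 rad and horizontal distance between lever_bore and spline below 0.005 m and x of plate_centre in the frame of fixture above 0.0485 m), for 0.2 s.
At the end, for the whole second after the job is handed in: The clamp stands at 1.15 rad or more, with the plate within 2 mm of the fence and parallel to it (0.04 rad); the lever hangs at rest with its arm down in both hooks of the rack (middle of the arm within 10 mm across, 15 mm along and 5 mm in height of rack_seat, arm within 0.25 rad of the rack's y) (value of joint clamp above 1.15 rad and x of plate_centre in the frame of fixture above 0.0485 m and angle between the x axis of plate_centre and the x axis of fixture, either way round below 0.04 rad and x of lever_grip in the frame of rack_seat between -0.01 and 0.01 m and y of lever_grip in the frame of rack_seat between -0.015 and 0.015 m and z of lever_grip in the frame of rack_seat between -0.005 and 0.005 m and angle between the x axis of lever_grip and the y axis of rack_seat, either way round below 0.25 rad and linear speed of lever below 0.02 m/s); the robot touches nothing.
It fails at once if tin, tape measure or magnet pushed about (more than 30 mm) (distance of any of tin, tape, magnet from where it was at the start of the episode above 0.03 m).
It fails at once if plate taken out of the fixture (distance of plate_centre from where it was at the start of the episode above 0.025 m).
It also fails if it takes over 61 s, if anything falls off the work surface, if the arm or the gripper's body presses on something with over 40 N, if the wrist force passes 120 N, or if a joint passes its speed limit or range.

## Robot

A 6-joint arm with a two-finger parallel gripper is mounted at the origin on a cart in front of the work surface, level with it; the furniture and walls round the work are solid. World frame = base frame: x ahead of the robot, y to its left, z up, the work surface at z = 0. Lengths are in m, angles in degrees, forces in N, time in s.
With the tool pointing down it reaches from about 0.35 to 0.875 m from the base axis. Payload 4.2 kg.
Tool frame: the origin (TCP) lies between the finger pads; the fingertips stand 11 mm ahead of it and the grasp point (between the pads) lies 8 mm behind it; z points along the fingers, y is the direction in which the jaws open and shut (so a half turn about z gives the same grasp; the last joint's range is limited). The gripper opens to 87 mm and grips with 3 to 60 N. Pads are 19 mm wide; open, the fingers measure 117 mm over their backs; the gripper's body (75 mm by 190 mm) begins 51 mm behind the grasp point.
Start: joints at [83.858, 22.042, 0.453, 0, -68.411, -14.817], TCP at [0.224, 0.584, 0.202] pointing down, gripper open.
Joint ranges: [-179.83, 179.83], [-69.29, 118.12], [-61.27, 80.66], [-181.25, 117.63], [-171.15, -9.14], [-177.46, 177.46]. Speed limits (degrees/s): [159.86, 159.86, 180, 180, 180, 180].

## Interface

Orientations are given as a 3x3 rotation matrix whose columns are the frame's x, y, z axes.
In Python, from station import sense, capture, get_calibration, finish_job, search_frame, cut_out gives the robot as it stands.
- The arm moves only by the tool arm_command, never from a script. Its argument "rows" is a list of rows, each an object with "fingers": the opening in per cent of the stroke, from 0 (shut) to 100 (fully open); "travel": the shift along the tool's x, y, z in cm, a list of three; "roll": the turn about the tool's z in degrees. A call has 1 to 10 rows; each row is the pose to reach, as a shift and turn from the pose commanded when the call began, along the tool's axes at that moment; what a row does not reach only later rows make up. A row lasts 1/10 s, in which the tool goes at most 50 mm and 8.59 degrees, less where a joint would pass 70% of its speed; a pose out of reach is approached as far as the arm can. A call with a gripper value outside its range is refused whole. The fingers move at their own pace and stop on an object; the grip force is fixed at half the most. Time passes only in rows, so rows that repeat a pose let the fingers close. It gives the time, the measured TCP pose, the force and the opening at its end, in the units of the state.
- sense(): the state, without advancing time (a new reading comes with each control period).
- capture(name): name is "side" or "top"; returns (picture, depth): 400x640x3 uint8, red, green, blue; 400x640 float32, m along the optical axis (not along the pixel's ray), 0 where there is no reading.
- get_calibration(name): a dict with "fov_y" (degrees; the focal length in pixels is half the picture's height over the tangent of half this angle, whatever the lens; pixels are square), "cx", "cy" (the principal point, pixels), "origin" and "attitude" of the camera in the world. Camera axes: x right, y down, z forward; pixel columns grow to the right and rows downward; lengths in m; the calibration is good to about 2 mm. A picture is of the moment at which its call begins. get_calibration takes no time and is no camera call.
- finish_job(): hands the job in, once; it reports no verdict.
Trained networks look in the newest picture that a camera, given by its name, has taken for a name from the list of things; names that differ only in an ending like _2 or _b are one class to them, and where a whole thing is asked for, a point or a joint stands for the part that bears it (a point fixed in the world has none). Each returns a list of dicts, best first, with "p" (0 to 1); they miss things now and then, are a little off and sometimes report something else, mostly with a low value. They report only what shows in the picture. A call takes as long as a camera call. They do not tell look-alikes from the thing itself.
- search_frame(camera, label): "position" ([x, y, z] in m, in world coordinates, good to about 4 mm: the middle of the surface that is visible of it).
- cut_out(camera, label): "mask" (400x640 bool, what is visible of it).
The state is a dict: "time_s": time; "joints": joint angles; "joint_velocities": joint speeds; "effort": joint torques, N m; "tcp_pos": TCP position; "ee_rot": TCP orientation; "wrist_force": force on the tool from outside, world axes, zero at the start; "moment": the same for the moment, N m; "gripper_width": opening from 0.0 (shut) to 1.0 (fully open).
Only numpy, scipy, OpenCV 4.12 (cv2) and the standard library are available. Lean on these libraries where they do the work, as an engineer would, in place of code of your own. Each camera call takes 0.05 s, during which the arm holds its last target. There are 200 camera calls.

## Working session

There is one attempt and no reset: what is moved stays moved. The work goes in short steps, Python scripts to look and compute and a tool call to move; the robot and the scene stay as the last step left them, time stands still between calls to the robot, and variables do not carry over. Pictures are saved under pics/ and viewed, about 8 in all and at most 12, crops included, and the job is handed in when it is done.

Besides the shell and the picture viewer there is one more tool, called after "Emit:" by a JSON object that holds its "op" and its "data". arm_command: Moves the arm, as the interface text tells. Its arguments: {"type":"object","properties":{"rows":{"type":"array","items":{"type":"object","properties":{"fingers":{"type":"number"},"travel":{"type":"array","items":{"type":"number"}},"roll":{"type":"number"}}}}},"required":["rows"]}

```bash
ls; mkdir -p pics
cat > h.py <<'E'
import numpy as np, cv2
from station import *
def cloud(n,d):
    c=get_calibration(n); f=200/np.tan(np.radians(c["fov_y"])/2)
    v,u=np.mgrid[0:400,0:640]
    p=np.stack([(u-c["cx"])/f*d,(v-c["cy"])/f*d,d],-1)
    return p@np.array(c["attitude"]).T+np.array(c["origin"])
def proj(n,P):
    c=get_calibration(n); f=200/np.tan(np.radians(c["fov_y"])/2)
    q=(np.atleast_2d(P)-np.array(c["origin"]))@np.array(c["attitude"])
    return q[:,:2]/q[:,2:]*f+[c["cx"],c["cy"]]
E
python3 - <<'E'
from h import *
for n in("top","side"):
    p,d=capture(n); cv2.imwrite(f"pics/{n}0.png",p[:,:,::-1]); np.savez(f"{n}0.npz",p=p,d=d)
    print(n,get_calibration(n))
    for l in("lever_grip","lever","spline","plate_centre","fixture","rack","rack_seat","tin","tape","magnet"):
        print(l,[(np.round(r["position"],3).tolist(),round(r["p"],2)) for r in search_frame(n,l)][:3])
print(sense())
E
```

```text
pics
top {'fov_y': 56.08104048965176, 'cx': 311.05785490944265, 'cy': 200.45518691960476, 'origin': array([0.41230493, 0.07547634, 1.01903775]), 'attitude': array([[-2.86261445e-03, -9.91483972e-01,  1.30197305e-01],
       [-9.99877232e-01,  8.32156190e-04, -1.56469712e-02],
       [ 1.54053767e-02, -1.30226112e-01, -9.91364632e-01]])}
lever_grip [([0.443, 0.222, 0.029], 0.83)]
lever [([0.442, 0.225, 0.029], 0.74)]
spline [([0.526, 0.025, 0.05], 0.76), ([0.576, 0.032, 0.026], 0.73)]
plate_centre [([0.576, 0.031, 0.023], 0.94), ([0.354, 0.053, 0.008], 0.72)]
fixture []
rack [([0.559, 0.322, 0.009], 0.69)]
rack_seat [([0.564, 0.323, 0.008], 0.62)]
tin [([0.606, -0.219, 0.056], 0.98)]
tape [([0.455, -0.203, 0.052], 0.74)]
magnet [([0.69, 0.147, 0.033], 0.94)]
side {'fov_y': 50.76534520327486, 'cx': 324.6740145426521, 'cy': 193.34246513712137, 'origin': array([ 0.31100537, -0.89355043,  0.65011596]), 'attitude': array([[ 0.97635312, -0.12601873,  0.17565266],
       [-0.21514044, -0.48674685,  0.84663575],
       [-0.02119359, -0.86440545, -0.50234854]])}
lever_grip [([0.444, 0.181, 0.0
[... 611 characters left out ...]
6622e-04,
       -6.84108238e+01, -1.48150392e+01]), 'joint_velocities': array([ 0.07916789,  0.0801571 ,  0.03358671, -0.01229978, -0.03241876,
       -0.06287618]), 'effort': array([ 1.00021796e-03, -3.90481710e+01,  1.87631857e+01,  4.22442153e+00,
        1.55786210e-02, -8.74607565e-06]), 'tcp_pos': array([0.22353961, 0.58364338, 0.20166292]), 'ee_rot': array([[ 9.33844432e-01, -3.57679432e-01,  8.50681510e-06],
       [-3.57679432e-01, -9.33844432e-01,  2.58053486e-05],
       [-1.28600053e-06, -2.71408939e-05, -1.00000000e+00]]), 'wrist_force': array([-0.37388978, -0.34637504,  0.37894778]), 'moment': array([-0.01385717, -0.00943973, -0.00017535]), 'gripper_width': 0.9980151280170068}
```

View pics/top0.png

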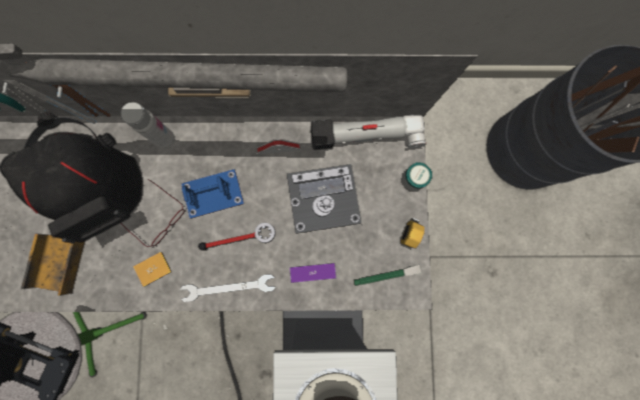

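View pics/side0.png

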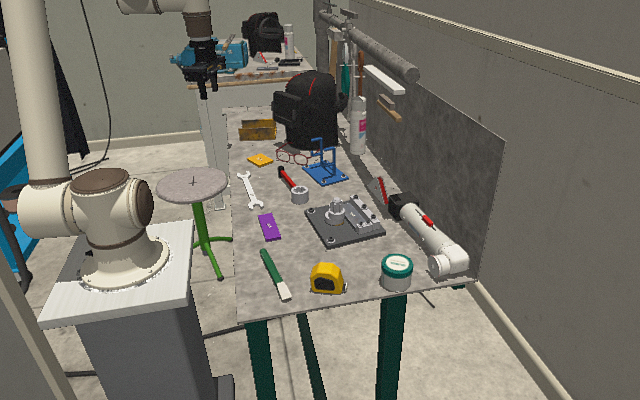

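Top view: lever boss at (264,233), knob at (202,246), fixture spindle at (323,206) with the fence on the far side, rack at (212,193). The purple plate is a decoy at (313,272). Next I fit the poses.

Run:
```python
from h import *
z=np.load("top0.npz");p,d=z["p"],z["d"];W=cloud("top",d)
for u,v in[(264,233),(254,233),(202,246),(232,240),(323,206),(232,265),(205,190)]: print((u,v),W[v,u].round(4))
def lst(box,zmin,zmax):
    u0,v0,u1,v1=box;m=np.zeros(d.shape,bool);m[v0:v1,u0:u1]=1
    return m&(W[...,2]>zmin)&(W[...,2]<zmax)&(d>0)
hsv=cv2.cvtColor(p,cv2.COLOR_RGB2HSV)
for nm,b,a,c in[("boss",(248,218,282,250),.025,.05),("knob",(194,238,210,254),.02,.06),("arm",(212,230,250,250),.015,.04),("spindle",(305,190,342,222),.06,.1),("collar",(305,190,342,222),.042,.058),("fence",(282,160,360,195),.03,.06),("rackhi",(180,165,245,215),.08,.14),("base",(282,160,365,240),.008,.018)]:
    m=lst(b,a,c);q=W[m]
    if len(q)<3: print(nm,len(q));continue
    r=cv2.minAreaRect((q[:,:2]*1000).astype(np.float32)); 
    _,ss,vt=np.linalg.svd(q[:,:2]-q[:,:2].mean(0),full_matrices=False)
    print(nm,len(q),q.mean(0).round(4),"rect",np.round(r[0],1),np.round(r[1],1),round(r[2],1),"pca",np.degrees(np.arctan2(vt[0,1],vt[0,0])).round(1),np.percentile(q[:,2],[5,50,95]).round(3))
def crop(n,pic,b,k): 
    u0,v0,u1,v1=b; return cv2.resize(pic[v0:v1,u0:u1,::-1],None,fx=k,fy=k,interpolation=cv2.INTER_CUBIC)
cv2.imwrite("pics/crop_top.png",crop("top",p,(175,155,375,255),4))
s=np.load("side0.npz")["p"]
cv2.imwrite("pics/crop_side.png",crop("side",s,(265,130,405,250),5))
```

```text
(264, 233) [ 0.4576  0.1869 -0.0011]
(254, 233) [0.4562 0.2094 0.0318]
(202, 246) [0.4227 0.3413 0.0407]
(232, 240) [0.4382 0.2668 0.0296]
(323, 206) [0.5238 0.0297 0.0605]
(232, 265) [0.3726 0.2708 0.0006]
(205, 190) [0.5702 0.341  0.0315]
boss 239 [0.4567 0.1867 0.0353] rect [460.3 189.2] [67.1 49.5] 76.7 pca -79.3 [0.028 0.036 0.039]
knob 78 [0.4235 0.339  0.0349] rect [422.8 339.9] [26.  20.5] 78.8 pca -80.1 [0.026 0.036 0.041]
arm 189 [0.4384 0.2708 0.0292] rect [438.7 271. ] [ 12.  100.8] 12.3 pca -77.5 [0.024 0.03  0.033]
spindle 99 [0.531  0.0228 0.0819] rect [531.3  22.4] [30.9 27.8] 51.6 pca 161.3 [0.071 0.084 0.088]
collar 122 [0.5295 0.0232 0.0509] rect [532.9  21.4] [41.6 42.4] 89.8 pca 60.1 [0.048 0.051 0.054]
fence 549 [0.6066 0.0203 0.0396] rect [591.7  29.6] [ 61.6 152.7] 8.4 pca 89.4 [0.034 0.039 0.048]
rackhi 152 [0.5618 0.327  0.1108] rect [561.4 326.1] [39.7 97.9] 15.9 pca -74.4 [0.09  0.113 0.116]
base 2200 [0.5309 0.0239 0.0148] rect [538.4  22.6] [192.2 180.5] 8.7 pca 89.9 [0.012 0.015 0.017]
```

View pics/crop_top.png

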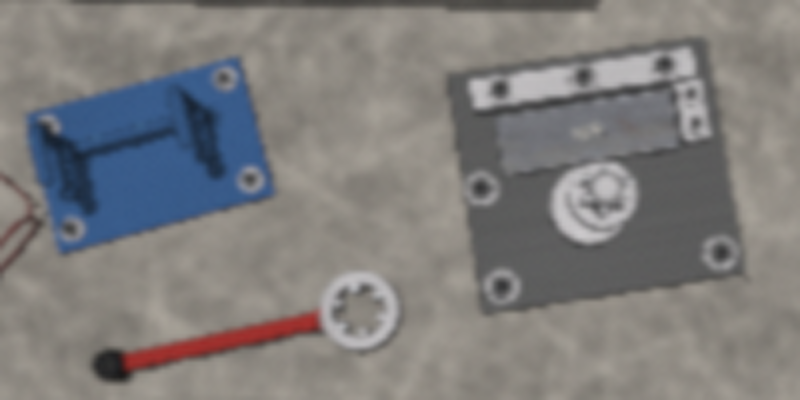

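View pics/crop_side.png

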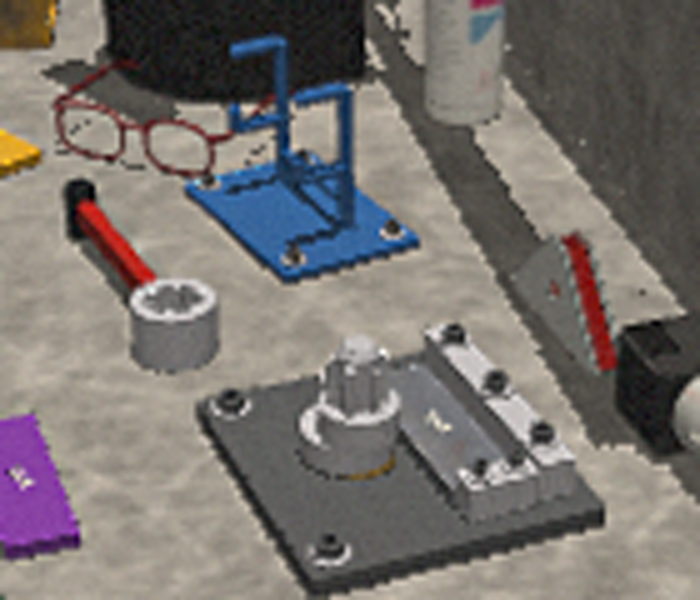

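Crops: the lever boss sits lower left and the rack opens toward the robot, yawed about 16°. The fixture is yawed about 8.5°, with the splined spindle clearly visible. Next: tooth phase, rack details and refined centres.

Run:
```python
from h import *
P=[];D=[]
for i in range(6):
    p,d=capture("top");P.append(p.astype(float));D.append(d)
p=np.mean(P,0);D=np.array(D);d=np.median(D,0);W=cloud("top",d)
print("noise",np.std(D,0)[200:240,300:340].mean())
np.savez("top1.npz",p=p,d=d)
def sel(b,a,c):
    u0,v0,u1,v1=b;m=np.zeros(d.shape,bool);m[v0:v1,u0:u1]=1
    return W[m&(W[...,2]>a)&(W[...,2]<c)&(d>0)]
def rep(n,q):
    r=cv2.minEnclosingCircle((q[:,:2]*1000).astype(np.float32))
    rr=cv2.minAreaRect((q[:,:2]*1000).astype(np.float32))
    print(n,len(q),(q.mean(0)*1000).round(1),"circ",np.round(r[0],1),round(r[1],1),"rect",np.round(rr[0],1),np.round(rr[1],1),round(rr[2],1))
rep("boss",sel((248,218,282,250),.0335,.0385))
rep("knob",sel((194,238,210,254),.036,.044))
rep("teeth",sel((305,190,342,222),.076,.0905))
rep("nose",sel((305,190,342,222),.083,.0905))
rep("collar",sel((305,190,342,222),.047,.053))
b=sel((282,150,370,245),.010,.0175); rep("base",b)
rep("fence",sel((282,155,360,195),.035,.041))
rep("plate",sel((290,175,350,200),.021,.028))
rep("jaw",sel((180,160,245,215),.110,.118))
rep("lip?",sel((180,160,245,215),.064,.078))
rep("floor?",sel((180,160,245,215),.054,.064))
rep("rbase",sel((175,160,250,225),.003,.012))
# rack points in guessed rack frame
q=sel((178,160,248,220),.02,.13);a=np.radians(15.7);c=np.array([.5614,.3261])
R=np.array([[np.cos(a),np.sin(a)],[-np.sin(a),np.cos(a)]]);k=(q[:,:2]-c)@R.T
for lo in range(20,120,10):
    s=k[(q[:,2]*1000>=lo)&(q[:,2]*1000<lo+10)]*1000
    if len(s): print(lo,len(s),"x",np.percentile(s[:,0],[0,10,50,90,100]).round(0),"y",np.percentile(s[:,1],[0,10,50,90,100]).round(0))
# tooth phase
g=p.mean(2)
for c in [(.531,.0228),(.532,.022),(.530,.0235),(.5325,.0235)]:
  for z,r0,r1 in((.079,.0125,.0155),):
    th=np.radians(np.arange(0,360,2));S=[];H=[]
    for r in np.linspace(r0,r1,4):
        uv=proj("top",np.c_[c[0]+r*np.cos(th),c[1]+r*np.sin(th),np.full(len(th),z)]).astype(np.float32)
        S.append(cv2.remap(g.astype(np.float32),uv[:,:1],uv[:,1:],1).ravel())
        H.append(cv2.remap(W[...,2].astype(np.float32),uv[:,:1],uv[:,1:],1).ravel())
    for nm,X in(("img",S),("hgt",H)):
        X=np.mean(X,0);F=np.fft.fft(X)/len(X)
        print(c,nm,"phase deg",np.degrees(-np.angle(F[6])/6).round(1),"amps",np.abs(F[1:10]).round(4))
u=cv2.resize(np.clip(p,0,255).astype(np.uint8)[190:224,305:343,::-1],None,fx=16,fy=16,interpolation=cv2.INTER_CUBIC)
cv2.imwrite("pics/spl.png",u)
```

```text
noise 0.012765515
boss 186 [458.  181.   36.7] circ [458.2 181.2] 25.6 rect [457.4 181.5] [49.8 49.4] 89.4
knob 43 [423.2 342.4  38.3] circ [423.9 343. ] 9.6 rect [423.9 342. ] [18.  15.1] 3.0
teeth 87 [531.5  22.5  83.4] circ [532.  22.] 15.5 rect [531.3  21.8] [27.2 30.8] 27.0
nose 53 [532.3  21.9  86.1] circ [532.9  21.4] 10.3 rect [532.4  22. ] [17.8 18. ] 89.3
collar 114 [529.8  23.1  51. ] circ [532.4  22.1] 21.7 rect [532.8  21.3] [41.7 42. ] 89.6
base 2305 [531.5  24.6  15. ] circ [584.7  32.3] 145.4 rect [583.7  31.2] [230.4 182.2] 8.8
fence 435 [606.8  20.1  38.7] circ [590.6  29.4] 80.5 rect [600.6  29.5] [ 59.5 156.5] 0.8
plate 694 [578.1  31.2  25. ] circ [574.4  34. ] 76.4 rect [579.1  34.6] [ 45.3 149.6] 8.8
jaw 127 [559.8 325.4 113.6] circ [560.  325.4] 50.9 rect [560.1 325.7] [38.7 97. ] 15.0
lip? 39 [551.8 325.7  71.3] circ [560.3 325. ] 51.2 rect [558.6 324.6] [39.6 95.8] 15.2
floor? 86 [560.6 327.6  59.9] circ [559.6 323.9] 50.6 rect [558.6 324.9] [41.9 97.1] 15.5
rbase 1658 [561.8 324.    8.8] circ [546.3 327.4] 115.7 rect [556.1 326.3] [181.5 163. ] 83.9
20 5 x 
[... 780 characters left out ...]
009 0.0005 0.0015 0.0013 0.0054 0.0003 0.0004 0.0004]
(0.532, 0.022) img phase deg -12.6 amps [10.5187  3.3939  2.2178  3.1484  7.0967  2.8867  0.1706  0.8286  0.318 ]
(0.532, 0.022) hgt phase deg -3.7 amps [0.0011 0.0005 0.0004 0.001  0.0009 0.0055 0.0009 0.0004 0.0005]
(0.53, 0.0235) img phase deg 29.1 amps [4.8046 1.3419 0.7204 4.636  3.4629 4.3245 2.7953 1.2896 0.3781]
(0.53, 0.0235) hgt phase deg -2.5 amps [0.0043 0.0014 0.0004 0.0015 0.0028 0.004  0.0011 0.0005 0.0004]
(0.5325, 0.0235) img phase deg -8.1 amps [11.2846  3.2315  2.0984  2.4305  7.9947  0.8823  0.349   1.163   0.9786]
(0.5325, 0.0235) hgt phase deg -3.1 amps [0.0024 0.0006 0.0008 0.001  0.001  0.0049 0.0019 0.0004 0.0005]
```

View pics/spl.png

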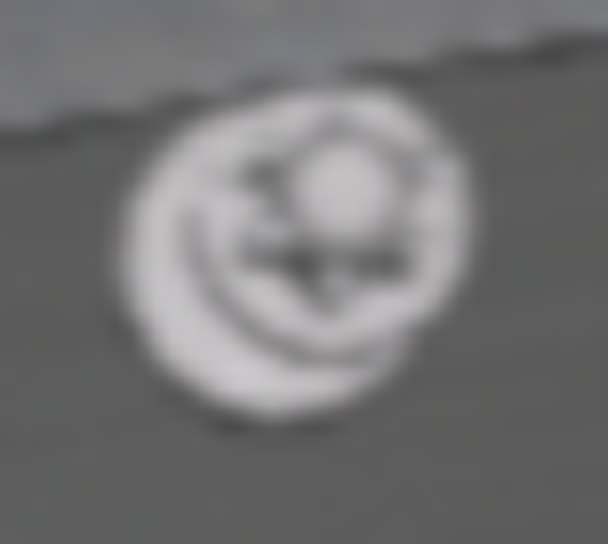

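The height harmonic is strong: teeth at about -3.4° (mod 60), spindle at (0.532,0.022), boss at (0.458,0.181), arm at 102.2°. These match the sizes given (165 mm from knob to bore, 25.6 mm boss radius). Next comes a move helper and an obstacle check on the way.

```bash
cat >> h.py <<'E'
def mv(*wps):
    """wps: (x,y,z TCP, tool-y jaw-axis angle deg mod 180); prints travel/roll from present pose"""
    s=sense();R=np.array(s["ee_rot"]);t=np.array(s["tcp_pos"]);a0=np.degrees(np.arctan2(R[1,1],R[0,1]))
    print("t",round(s["time_s"],2),"tcp",t.round(4),"jaw",a0.round(2),"tilt",R[:,2].round(4),"F",np.round(s["wrist_force"],1),"M",np.round(s["moment"],2),"g",round(s["gripper_width"],3),"j6",s["joints"][5].round(1))
    for x,y,z,a in wps:
        da=(a-a0+90)%180-90
        print("  travel",((np.array([x,y,z])-t)@R*100).round(2),"roll",round(-da,2))
E
python3 - <<'E'
from h import *
W=cloud("top",np.load("top1.npz")["d"])
q=W.reshape(-1,3)
for t in np.linspace(0,1,8):
    c=np.array([.224,.584])*(1-t)+np.array([.439,.271])*t
    m=(np.hypot(*(q[:,:2]-c).T)<.13)&(q[:,2]<.19); print(c.round(2),q[m,2].max().round(3))
mv((.4386,.2709,.12,12.2),(.4386,.2709,.015,12.2))
E
```

```text
[0.22 0.58] 0.05
[0.25 0.54] 0.014
[0.29 0.49] 0.014
[0.32 0.45] 0.043
[0.35 0.41] 0.043
[0.38 0.36] 0.043
[0.41 0.32] 0.072
[0.44 0.27] 0.116
t 1.4 tcp [0.2235 0.5837 0.2017] jaw -110.96 tilt [ 0.e+00  1.e-04 -1.e+00] F [0.4 0.2 0.4] M [-0.01  0.04  0.02] g 0.999 j6 -14.8
  travel [31.27 21.52  8.16] roll 56.84
  travel [31.27 21.52 18.66] roll 56.84
```

Emit:
{"op": "arm_command", "data": {"rows": [{"fingers": 45,"travel": [31.3,21.5,8],"roll": 56.8},{"fingers": 45,"travel": [31.3,21.5,8],"roll": 56.8},{"fingers": 45,"travel": [31.3,21.5,8],"roll": 56.8},{"fingers": 45,"travel": [31.3,21.5,8],"roll": 56.8},{"fingers": 45,"travel": [31.3,21.5,8],"roll": 56.8},{"fingers": 45,"travel": [31.3,21.5,8],"roll": 56.8},{"fingers": 45,"travel": [31.3,21.5,8],"roll": 56.8},{"fingers": 45,"travel": [31.3,21.5,8],"roll": 56.8},{"fingers": 45,"travel": [31.3,21.5,8],"roll": 56.8},{"fingers": 45,"travel": [31.3,21.5,8],"roll": 56.8}]}}

```text
time_s: 2.4
tcp_pos: [0.4395, 0.2703, 0.1217]
ee_rot: [[0.21, -0.978, 0.0], [-0.978, -0.21, 0.0], [-0.0, -0.0, -1.0]]
wrist_force: [0.0, 1.2, 0.1]
gripper_width: 0.452
```

Run:
```python
from h import *
mv((.4386,.2709,.015,12.2))
```

```text
t 2.4 tcp [0.4395 0.2703 0.1217] jaw -167.87 tilt [ 2.e-04  1.e-04 -1.e+00] F [0.  1.2 0.1] M [ 0.09 -0.05  0.07] g 0.452 j6 -37.5
  travel [-0.08  0.07 10.67] roll -0.07
```

Emit:
{"op": "arm_command", "data": {"rows": [{"fingers": 45,"travel": [0,0,4],"roll": 0},{"fingers": 45,"travel": [-0.1,0,8],"roll": 0},{"fingers": 45,"travel": [-0.1,0,10.6],"roll": 0},{"fingers": 45,"travel": [-0.1,0,10.6],"roll": 0},{"fingers": 0,"travel": [-0.1,0,10.6],"roll": 0},{"fingers": 0,"travel": [-0.1,0,10.6],"roll": 0},{"fingers": 0,"travel": [-0.1,0,10.6],"roll": 0},{"fingers": 0,"travel": [-0.1,0,10.6],"roll": 0},{"fingers": 0,"travel": [-0.1,0,10.6],"roll": 0}]}}

```text
time_s: 3.3
tcp_pos: [0.439, 0.2722, 0.0165]
ee_rot: [[0.212, -0.977, 0.001], [-0.977, -0.212, 0.001], [-0.001, -0.001, -1.0]]
wrist_force: [-0.1, -0.3, -0.1]
gripper_width: 0.08
```

Run:
```python
from h import *
mv((.491,.104,.13,26.6))
```

```text
t 3.3 tcp [0.439  0.2722 0.0165] jaw -167.76 tilt [ 0.0011  0.0012 -1.    ] F [-0.1 -0.3 -0.1] M [ 0.06 -0.02  0.  ] g 0.08 j6 -37.6
  travel [ 17.53  -1.53 -11.37] roll -14.36
```

Emit:
{"op": "arm_command", "data": {"rows": [{"fingers": 0,"travel": [0,0,0],"roll": 0},{"fingers": 0,"travel": [0,0,0],"roll": 0},{"fingers": 0,"travel": [0,0,-1.5],"roll": 0},{"fingers": 0,"travel": [0,0,-3],"roll": 0},{"fingers": 0,"travel": [0,0,-3],"roll": 0}]}}

```text
time_s: 3.8
tcp_pos: [0.4399, 0.273, 0.0473]
ee_rot: [[0.212, -0.977, 0.003], [-0.977, -0.212, 0.003], [-0.002, -0.004, -1.0]]
wrist_force: [0.4, -0.4, 0.1]
gripper_width: 0.004
```

Run:
```python
from h import *
mv()
p,d=capture("side");cv2.imwrite("pics/s1.png",cv2.resize(p[100:260,220:400,::-1],None,fx=4,fy=3.7,interpolation=cv2.INTER_CUBIC))
```

```text
t 3.8 tcp [0.4399 0.273  0.0473] jaw -167.74 tilt [ 0.003   0.0029 -1.    ] F [ 0.4 -0.4  0.1] M [ 0.09 -0.06 -0.02] g 0.004 j6 -37.6
```

View pics/s1.png

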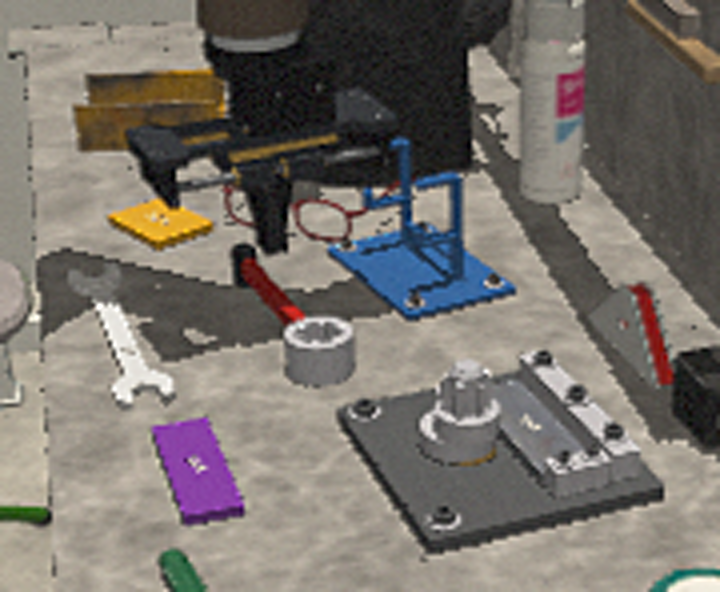

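The gripper shut empty: the fingers (275,245 in the crop) are in front of the arm's far end while the lever still stands with its knob at (243,262). I'll compare the two cameras.

Run:
```python
from h import *
s=sense();t=np.array(s["tcp_pos"]);tip=t+.011*np.array(s["ee_rot"])[:,2]
p,d=capture("top");W=cloud("top",d)
print("tip proj top",proj("top",tip),"side",proj("side",tip))
ps,ds=capture("side");Ws=cloud("side",ds)
u,v=288,165
for dv in(-8,-4,-2,0,2): print("side px",u,v+dv,Ws[v+dv,u].round(3),ps[v+dv,u])
# lever in side: red, boss
hsv=cv2.cvtColor(ps,cv2.COLOR_RGB2HSV);m=np.zeros((400,640),bool);m[165:190,275:300]=1
m&=((hsv[...,0]<8)|(hsv[...,0]>172))&(hsv[...,1]>150)&(hsv[...,2]>60)
print("red side",m.sum(),Ws[m].mean(0).round(4))
b=np.zeros((400,640),bool);b[183:206,288:312]=1;q=Ws[b&(Ws[...,2]>.033)&(Ws[...,2]<.039)]
print("boss side",len(q),cv2.minEnclosingCircle((q[:,:2]*1000).astype(np.float32)))
b=np.zeros((400,640),bool);b[190:215,320:350]=1
for a,c in((.083,.09),(.047,.053)):
    q=Ws[b&(Ws[...,2]>a)&(Ws[...,2]<c)];print("spin side",len(q),cv2.minEnclosingCircle((q[:,:2]*1000).astype(np.float32)))
# heights in top
hs=cv2.cvtColor(p,cv2.COLOR_RGB2HSV)
b=np.zeros((400,640),bool);b[218:250,248:282]=1;q=W[b&(W[...,2]>.033)&(W[...,2]<.0385)];print("boss top",cv2.minEnclosingCircle((q[:,:2]*1000).astype(np.float32)))
im=np.hstack([cv2.resize(p[150:270,170:350,::-1],None,fx=4,fy=4,interpolation=cv2.INTER_CUBIC)])
x=proj("top",tip)[0];cv2.circle(im,(int((x[0]-170)*4),int((x[1]-150)*4)),6,(0,255,0),2)
cv2.imwrite("pics/t1.png",im)
```

```text
tip proj top [[229.42558061 239.5760767 ]] side [[288.64906266 176.66137246]]
side px 288 157 [0.441 0.266 0.106] [42 40 40]
side px 288 161 [0.439 0.261 0.095] [36 35 34]
side px 288 163 [0.439 0.258 0.089] [33 36 33]
side px 288 165 [0.439 0.264 0.08 ] [42 39 46]
side px 288 167 [0.438 0.257 0.077] [29 26 28]
red side 98 [0.4341 0.2774 0.027 ]
boss side 98 ((456.0455322265625, 178.97531127929688), 25.905794143676758)
spin side 27 ((530.5590209960938, 21.988134384155273), 10.574294090270996)
spin side 62 ((530.7456665039062, 21.023414611816406), 21.728988647460938)
boss top ((458.2673034667969, 189.4512481689453), 33.40064239501953)
```

View pics/t1.png

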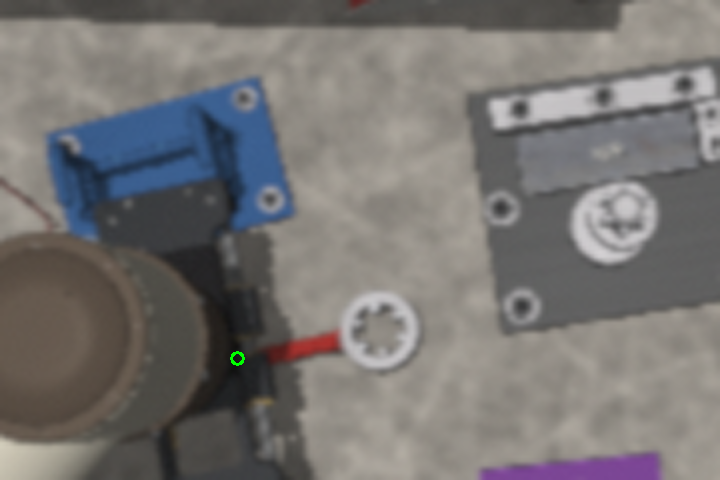

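Run:
```python
from h import *
D=[];P=[]
for i in range(4):
    p,d=capture("side");D.append(d);P.append(p)
D=np.array(D);d=np.median(D,0);W=cloud("side",d);p=np.mean(P,0)
mv()
for v in range(144,182,2): print(v,[ (tuple((W[v,u]*1000).round().astype(int)),int(p[v,u].mean())) for u in(282,285,288,291)])
```

```text
t 4.15 tcp [0.4384 0.2715 0.0449] jaw -167.76 tilt [-0.001  -0.0011 -1.    ] F [ 0.4 -0.6 -0.7] M [ 0.07 -0.07  0.02] g 0.006 j6 -37.6
144 [((np.int64(423), np.int64(241), np.int64(161)), 29), ((np.int64(432), np.int64(238), np.int64(161)), 33), ((np.int64(443), np.int64(263), np.int64(149)), 28), ((np.int64(449), np.int64(235), np.int64(160)), 56)]
146 [((np.int64(422), np.int64(230), np.int64(159)), 50), ((np.int64(431), np.int64(232), np.int64(158)), 34), ((np.int64(440), np.int64(237), np.int64(155)), 49), ((np.int64(448), np.int64(236), np.int64(154)), 66)]
148 [((np.int64(421), np.int64(229), np.int64(154)), 37), ((np.int64(430), np.int64(232), np.int64(151)), 41), ((np.int64(439), np.int64(235), np.int64(149)), 46), ((np.int64(448), np.int64(238), np.int64(147)), 66)]
150 [((np.int64(421), np.int64(233), np.int64(146)), 40), ((np.int64(430), np.int64(232), np.int64(145)), 38), ((np.int64(439), np.int64(233), np.int64(144)), 35), ((np.int64(451), np.int64(263), np.int64(129)), 29)]
152 [((np.int64(423), np.int64(255), np.int64(129)), 24), ((np.int64(432), np.int64(258), np.int6
[... 2411 characters left out ...]
1)), 145), ((np.int64(456), np.int64(351), np.int64(3)), 145)]
176 [((np.int64(423), np.int64(315), np.int64(18)), 41), ((np.int64(430), np.int64(290), np.int64(30)), 49), ((np.int64(439), np.int64(288), np.int64(30)), 81), ((np.int64(455), np.int64(340), np.int64(1)), 140)]
178 [((np.int64(424), np.int64(333), np.int64(1)), 84), ((np.int64(429), np.int64(284), np.int64(26)), 45), ((np.int64(437), np.int64(272), np.int64(31)), 39), ((np.int64(453), np.int64(330), np.int64(-1)), 171)]
180 [((np.int64(422), np.int64(317), np.int64(2)), 84), ((np.int64(428), np.int64(287), np.int64(17)), 54), ((np.int64(435), np.int64(262), np.int64(30)), 50), ((np.int64(444), np.int64(256), np.int64(31)), 34)]
```

Both cameras agree with each other, but the real fingertips sit at z≈0.068 with TCP at 0.045. The gripper is therefore about 34 mm higher than the stated tool geometry implies, while x and y are right. I'll correct for it and regrasp lower, watching the force.

Emit:
{"op": "arm_command", "data": {"rows": [{"fingers": 45,"travel": [0.1,0,0],"roll": 0},{"fingers": 45,"travel": [0.1,0,0],"roll": 0},{"fingers": 45,"travel": [0.1,0,0],"roll": 0},{"fingers": 45,"travel": [0.1,0,0],"roll": 0},{"fingers": 45,"travel": [0.1,0,2],"roll": 0},{"fingers": 45,"travel": [0.1,0,4],"roll": 0},{"fingers": 45,"travel": [0.1,0,5.5],"roll": 0},{"fingers": 45,"travel": [0.1,0,6.0],"roll": 0},{"fingers": 45,"travel": [0.1,0,6.1],"roll": 0},{"fingers": 45,"travel": [0.1,0,6.1],"roll": 0}]}}

```text
time_s: 5.15
tcp_pos: [0.4393, 0.2713, -0.0149]
ee_rot: [[0.212, -0.977, 0.001], [-0.977, -0.212, 0.001], [-0.0, -0.001, -1.0]]
wrist_force: [-0.3, 0.0, 0.5]
gripper_width: 0.448
```

Run:
```python
from h import *
p,d=capture("side");W=cloud("side",d)
mv()
for v in range(160,188,2): print(v,[ (tuple(int(x) for x in W[v,u]*1000)) for u in(276,279,282,285,288,291,294)])
```

```text
t 5.2 tcp [ 0.4394  0.2714 -0.0146] jaw -167.75 tilt [ 0.0011  0.0011 -1.    ] F [-0.6  0.1  0. ] M [ 0.06 -0.06  0.  ] g 0.448 j6 -37.5
160 [(401, 236, 114), (410, 238, 112), (419, 241, 109), (428, 244, 107), (437, 242, 106), (472, 459, 2), (459, 276, 88)]
162 [(401, 239, 106), (410, 239, 105), (419, 241, 103), (449, 449, 1), (459, 448, 0), (470, 447, 0), (459, 276, 81)]
164 [(400, 234, 102), (409, 238, 98), (417, 234, 100), (447, 432, 2), (436, 240, 94), (445, 238, 94), (454, 239, 92)]
166 [(398, 222, 101), (407, 223, 100), (417, 229, 96), (426, 235, 91), (435, 237, 89), (466, 418, -1), (459, 284, 64)]
168 [(398, 227, 92), (407, 221, 94), (416, 230, 88), (443, 404, 0), (453, 402, 0), (463, 396, 1), (459, 285, 56)]
170 [(397, 222, 88), (406, 224, 86), (416, 229, 82), (441, 387, 1), (451, 386, 0), (461, 383, 0), (457, 275, 54)]
172 [(401, 270, 57), (408, 254, 64), (423, 316, 31), (439, 375, 0), (448, 369, 2), (458, 369, 0), (457, 274, 48)]
174 [(311, -893, 650), (408, 255, 57), (417, 257, 54), (431, 302, 30), (446, 354, 2), (456, 356, 0), (456, 273, 41)]
176 [(406, 354, 0), (407, 254, 50), (417, 258, 47), (429, 288, 30), (438, 283, 32), (454, 339, 1), (456, 276, 33)]
178 [(404, 338, 0), (407, 254, 43), (417, 260, 39), (428, 283, 26), (436, 268, 32), (452, 322, 2), (455, 273, 27)]
180 [(403, 326, 0), (408, 269, 29), (416, 258, 33), (428, 288, 16), (434, 258, 30), (443, 256, 30), (455, 275, 19)]
182 [(401, 311, 0), (407, 273, 19), (415, 254, 28), (429, 304, 0), (434, 257, 24), (442, 245, 30), (455, 275, 12)]
184 [(399, 300, 0), (407, 271, 13), (415, 256, 20), (427, 289, 1), (433, 257, 17), (440, 237, 27), (448, 226, 32)]
186 [(398, 284, 1), (407, 284, 0), (414, 253, 15), (426, 282, -1), (435, 275, 0), (440, 236, 21), (447, 218, 29)]
```

Fingers straddle the arm with tips at about 9 mm. Going down 4 mm more and closing.

Emit:
{"op": "arm_command", "data": {"rows": [{"fingers": 45,"travel": [0,-0.1,0.4],"roll": 0},{"fingers": 0,"travel": [0,-0.1,0.4],"roll": 0},{"fingers": 0,"travel": [0,-0.1,0.4],"roll": 0},{"fingers": 0,"travel": [0,-0.1,0.4],"roll": 0},{"fingers": 0,"travel": [0,-0.1,0.4],"roll": 0},{"fingers": 0,"travel": [0,-0.1,0.4],"roll": 0},{"fingers": 0,"travel": [0,-0.1,0.4],"roll": 0},{"fingers": 0,"travel": [0,-0.1,0.4],"roll": 0},{"fingers": 0,"travel": [0,-0.1,-1.6],"roll": 0},{"fingers": 0,"travel": [0,-0.1,-2.6],"roll": 0}]}}

```text
time_s: 6.2
tcp_pos: [0.4398, 0.2711, 0.011]
ee_rot: [[0.212, -0.977, -0.0], [-0.977, -0.212, 0.0], [-0.0, 0.0, -1.0]]
wrist_force: [0.3, -0.1, -2.8]
gripper_width: 0.134
```

Run:
```python
from h import *
D=[]
for i in range(3):
    p,d=capture("side");D.append(d)
d=np.median(D,0);W=cloud("side",d)
s=sense();print(s["time_s"])
b=np.zeros((400,640),bool);b[165:210,285:318]=1
q=W[b&(W[...,1]>.14)&(W[...,1]<.2)]
print(np.percentile(q[:,2],[50,80,90,95,99]).round(3))
mv()
```

```text
6.35
[0.002 0.059 0.065 0.067 0.068]
t 6.35 tcp [0.4399 0.2713 0.0108] jaw -167.79 tilt [ 5.0e-04  1.1e-03 -1.0e+00] F [-0.5  0.3 -3.3] M [ 0.16  0.   -0.05] g 0.134 j6 -37.4
```

Held: 11.7 mm opening, 3.2 N weight, boss rose level. Carrying it above the spindle.

Run:
```python
from h import *
mv((.4399,.2713,.09,12.2),(.4899,.1045,.09,26.6))
```

```text
t 6.35 tcp [0.4399 0.2713 0.0108] jaw -167.79 tilt [ 5.0e-04  1.1e-03 -1.0e+00] F [-0.5  0.3 -3.3] M [ 0.16  0.   -0.05] g 0.134 j6 -37.4
  travel [-0.01 -0.   -7.92] roll 0.01
  travel [17.35 -1.36 -7.93] roll -14.39
```

Emit:
{"op": "arm_command", "data": {"rows": [{"fingers": 0,"travel": [0,0,-4],"roll": 0},{"fingers": 0,"travel": [0,0,-7.9],"roll": 0},{"fingers": 0,"travel": [3,-0.2,-7.9],"roll": -3},{"fingers": 0,"travel": [7,-0.6,-7.9],"roll": -6},{"fingers": 0,"travel": [11,-0.9,-7.9],"roll": -10},{"fingers": 0,"travel": [14,-1.1,-7.9],"roll": -13},{"fingers": 0,"travel": [16.5,-1.3,-7.9],"roll": -14.4},{"fingers": 0,"travel": [17.35,-1.35,-7.9],"roll": -14.4},{"fingers": 0,"travel": [17.35,-1.35,-7.9],"roll": -14.4},{"fingers": 0,"travel": [17.35,-1.35,-7.9],"roll": -14.4}]}}

```text
time_s: 7.35
tcp_pos: [0.4895, 0.1048, 0.0891]
ee_rot: [[0.448, -0.894, -0.001], [-0.894, -0.448, -0.0], [-0.0, 0.001, -1.0]]
wrist_force: [-0.0, 0.3, -4.1]
gripper_width: 0.131
```

```bash
cat > look.py <<'E'
from h import *
import sys
def avg(n,k=4):
    P=[];D=[]
    for i in range(k):
        p,d=capture(n);P.append(p.astype(float));D.append(d)
    return np.mean(P,0),np.median(D,0)
mv()
out=[]
for n in("top","side"):
    p,d=avg(n);W=cloud(n,d);np.savez(f"{n}_l.npz",p=p,d=d)
    for z,(a,c) in {"bosstop":(.135,.152),"low":(.046,.054)}.items():
        m=(W[...,2]>a)&(W[...,2]<c)&(np.hypot(W[...,0]-.5313,W[...,1]-.0218)<.034)
        q=W[m]
        if len(q)>5: print(n,z,len(q),np.round(np.median(q[:,2]),4),"circ",cv2.minEnclosingCircle((q[:,:2]*1000).astype(np.float32)))
p=np.load("top_l.npz")["p"];s=np.load("side_l.npz")["p"]
f=lambda im,b:cv2.resize(np.clip(im[b[1]:b[3],b[0]:b[2],::-1],0,255).astype(np.uint8),(480,420),interpolation=cv2.INTER_CUBIC)[:, :390]
cv2.imwrite("pics/"+sys.argv[1]+".png",np.hstack([f(p,(280,170,360,240)),f(s,(300,155,380,225))]))
E
python3 look.py l1
```

```text
t 7.35 tcp [0.4895 0.1048 0.0891] jaw -153.38 tilt [-9.e-04 -1.e-04 -1.e+00] F [-0.   0.3 -4.1] M [ 0.2  -0.01 -0.03] g 0.131 j6 -4.0
top bosstop 257 0.1411 circ ((529.2056884765625, 26.08402442932129), 29.024703979492188)
top low 20 0.0509 circ ((538.0074462890625, 20.02918243408203), 17.691450119018555)
side bosstop 173 0.1409 circ ((528.2083740234375, 22.82271957397461), 26.790000915527344)
side low 79 0.051 circ ((531.0001831054688, 19.683080673217773), 22.36382484436035)
```

View pics/l1.png

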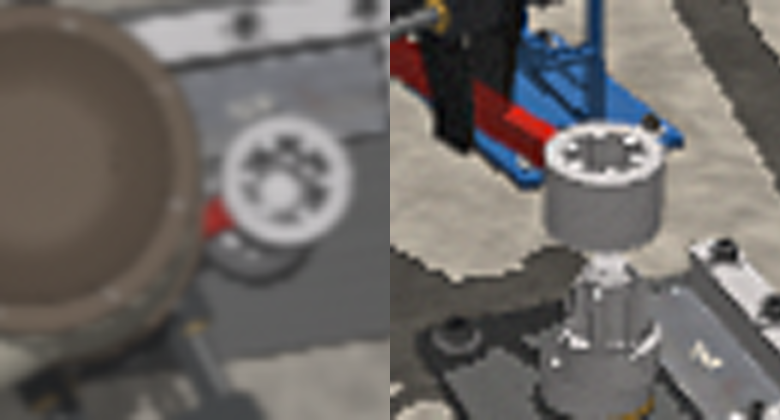

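```bash
cat > fit.py <<'E'
from h import *
from scipy.optimize import minimize
def disc(q,R):
    q=q[:,:2]*1000; c0=np.median(q,0)
    # support-function fit: robust extent in many directions
    th=np.radians(np.arange(0,360,10));A=np.c_[np.cos(th),np.sin(th)]
    h=np.array([np.percentile(q@a,97.5) for a in A])
    f=lambda c:np.abs(h-A@c[:2]-c[2]).sum()
    r=minimize(f,[*c0,R],method="Nelder-Mead");return r.x.round(1),round(r.fun/36,2)
def ring(n,f,a,c,R,near=(.5313,.0218)):
    z=np.load(f);W=cloud(n,z["d"])
    m=(W[...,2]>a)&(W[...,2]<c)&(np.hypot(W[...,0]-near[0],W[...,1]-near[1])<R/1000+.006)
    q=W[m];return len(q),disc(q,R),(q.mean(0)*1000).round(1)
if __name__=="__main__":
    for n in("top","side"):
        f0="top1.npz" if n=="top" else "side0.npz"
        print(n,"boss",ring(n,n+"_l.npz",.137,.145,26))
        print(n,"collar",ring(n,f0,.047,.054,22))
        print(n,"nose",ring(n,f0,.083,.09,10))
E
python3 fit.py
```

```text
top boss (244, (array([529.7,  23.2,  23.5]), np.float64(0.44)), array([529.2,  23.8, 141.1]))
top collar (116, (array([532.1,  22.3,  20. ]), np.float64(0.16)), array([529.9,  23.1,  51. ]))
top nose (53, (array([532.4,  21.8,   8.8]), np.float64(0.19)), array([532.3,  21.9,  86.1]))
side boss (150, (array([527.9,  20.8,  23.4]), np.float64(0.32)), array([527.7,  20.2, 140.8]))
side collar (76, (array([530.1,  19.1,  19. ]), np.float64(1.57)), array([528.4,  12.3,  50.7]))
side nose (30, (array([530.5,  20.1,   8.1]), np.float64(0.44)), array([530.1,  19. ,  86.4]))
```

Both cameras agree that the boss must shift by (+2.5, -1.0) mm. Correcting, then descending to just above the teeth.

Run:
```python
from h import *
mv((.492,.1038,.089,26.6),(.492,.1038,.062,26.6),(.492,.1038,.052,26.6))
```

```text
t 7.75 tcp [0.4898 0.1049 0.0897] jaw -153.32 tilt [ 0.  0. -1.] F [-0.1  0.3 -2.7] M [ 0.16  0.02 -0.02] g 0.132 j6 -4.0
  travel [ 0.19 -0.15  0.07] roll 0.08
  travel [ 0.19 -0.15  2.77] roll 0.08
  travel [ 0.19 -0.15  3.77] roll 0.08
```

Emit:
{"op": "arm_command", "data": {"rows": [{"fingers": 0,"travel": [0.2,-0.15,0],"roll": 0},{"fingers": 0,"travel": [0.2,-0.15,0],"roll": 0},{"fingers": 0,"travel": [0.2,-0.15,1.4],"roll": 0},{"fingers": 0,"travel": [0.2,-0.15,2.2],"roll": 0},{"fingers": 0,"travel": [0.2,-0.15,2.6],"roll": 0},{"fingers": 0,"travel": [0.2,-0.15,2.7],"roll": 0},{"fingers": 0,"travel": [0.2,-0.15,2.7],"roll": 0}]}}

```text
time_s: 8.45
tcp_pos: [0.4923, 0.1033, 0.0627]
ee_rot: [[0.449, -0.894, 0.0], [-0.894, -0.449, -0.0], [0.0, 0.0, -1.0]]
wrist_force: [-0.2, 1.1, -4.1]
gripper_width: 0.133
```

Run:
```python
from h import *
mv()
```

```text
t 8.45 tcp [0.4923 0.1033 0.0627] jaw -153.35 tilt [ 1.e-04 -2.e-04 -1.e+00] F [-0.2  1.1 -4.1] M [ 0.14  0.02 -0.  ] g 0.133 j6 -3.7
```

Free so far. Lowering into the tooth zone in small steps.

Emit:
{"op": "arm_command", "data": {"rows": [{"fingers": 0,"travel": [0,0,0.2],"roll": 0},{"fingers": 0,"travel": [0,0,0.4],"roll": 0},{"fingers": 0,"travel": [0,0,0.6],"roll": 0},{"fingers": 0,"travel": [0,0,0.7],"roll": 0},{"fingers": 0,"travel": [0,0,0.7],"roll": 0}]}}

```text
time_s: 8.95
tcp_pos: [0.492, 0.1032, 0.0555]
ee_rot: [[0.448, -0.894, -0.0], [-0.894, -0.448, -0.0], [0.0, 0.0, -1.0]]
wrist_force: [0.3, 0.4, -3.1]
gripper_width: 0.134
```

Run:
```python
from h import *
mv()
```

```text
t 8.95 tcp [0.492  0.1032 0.0555] jaw -153.36 tilt [-4.e-04 -2.e-04 -1.e+00] F [ 0.3  0.4 -3.1] M [ 0.12  0.06 -0.05] g 0.134 j6 -3.7
```

Ribs are 4 mm past the tooth tops with no contact, so it is engaged. Continuing down.

Emit:
{"op": "arm_command", "data": {"rows": [{"fingers": 0,"travel": [0,0,0.4],"roll": 0},{"fingers": 0,"travel": [0,0,0.8],"roll": 0},{"fingers": 0,"travel": [0,0,1.2],"roll": 0},{"fingers": 0,"travel": [0,0,1.6],"roll": 0},{"fingers": 0,"travel": [0,0,1.9],"roll": 0},{"fingers": 0,"travel": [0,0,2.0],"roll": 0},{"fingers": 0,"travel": [0,0,2.0],"roll": 0}]}}

```text
time_s: 9.65
tcp_pos: [0.4922, 0.1034, 0.0355]
ee_rot: [[0.449, -0.894, 0.0], [-0.894, -0.449, 0.0], [0.0, -0.0, -1.0]]
wrist_force: [0.5, 1.5, -4.1]
gripper_width: 0.135
```

Run:
```python
from h import *
mv()
```

```text
t 9.65 tcp [0.4922 0.1034 0.0355] jaw -153.35 tilt [ 0.  0. -1.] F [ 0.5  1.5 -4.1] M [0.48 0.07 0.06] g 0.135 j6 -3.7
```

Emit:
{"op": "arm_command", "data": {"rows": [{"fingers": 0,"travel": [0,0,0.1],"roll": 0},{"fingers": 0,"travel": [0,0,0.2],"roll": 0},{"fingers": 0,"travel": [0,0,0.2],"roll": 0}]}}

```text
time_s: 9.95
tcp_pos: [0.4924, 0.1035, 0.034]
ee_rot: [[0.449, -0.894, 0.001], [-0.894, -0.449, 0.0], [0.0, -0.001, -1.0]]
wrist_force: [0.1, 1.4, -1.1]
gripper_width: 0.133
```

Run:
```python
from h import *
mv()
for n in("side","top"):
    p,d=capture(n);W=cloud(n,d);m=(W[...,2]>.07)&(np.hypot(W[...,0]-.5313,W[...,1]-.0218)<.024)&(W[...,2]<.12)
    print(n,np.percentile(W[m][:,2],[5,50,80,95]).round(4))
```

```text
t 9.95 tcp [0.4924 0.1035 0.034 ] jaw -153.34 tilt [ 8.e-04  2.e-04 -1.e+00] F [ 0.1  1.4 -1.1] M [ 0.29  0.11 -0.02] g 0.133 j6 -3.7
side [0.0781 0.0865 0.0879 0.0892]
top [0.0764 0.0866 0.0889 0.0903]
```

Home: boss top at 86.5 mm and weight now carried by the collar. Swinging clockwise on the 92.5 mm arc.

Emit:
{"op": "arm_command", "data": {"rows": [{"fingers": 0,"travel": [0.02,-0.65,0],"roll": 4},{"fingers": 0,"travel": [0.09,-1.29,0],"roll": 8},{"fingers": 0,"travel": [0.2,-1.92,0],"roll": 12},{"fingers": 0,"travel": [0.36,-2.55,0],"roll": 16},{"fingers": 0,"travel": [0.56,-3.16,0],"roll": 20},{"fingers": 0,"travel": [0.8,-3.76,0],"roll": 24},{"fingers": 0,"travel": [1.08,-4.34,0],"roll": 28},{"fingers": 0,"travel": [1.41,-4.9,0],"roll": 32},{"fingers": 0,"travel": [1.77,-5.44,0],"roll": 36},{"fingers": 0,"travel": [1.77,-5.44,0],"roll": 36}]}}

```text
time_s: 11.05
tcp_pos: [0.5485, 0.1125, 0.0336]
ee_rot: [[-0.164, -0.986, -0.001], [-0.986, 0.164, 0.001], [-0.0, 0.001, -1.0]]
wrist_force: [-4.1, 5.6, 0.9]
gripper_width: 0.134
```

Run:
```python
from h import *
mv()
s=sense();R=s["ee_rot"];print("bore est",(s["tcp_pos"]+.0925*R[:,0]).round(4))
```

```text
t 11.05 tcp [0.5485 0.1125 0.0336] jaw 170.57 tilt [-9.e-04  6.e-04 -1.e+00] F [-4.1  5.6  0.9] M [ 1.28  0.74 -0.12] g 0.134 j6 -37.5
bore est [0.5333 0.0212 0.0335]
```

Emit:
{"op": "arm_command", "data": {"rows": [{"fingers": 0,"travel": [-0.03,-0.48,0],"roll": 3},{"fingers": 0,"travel": [0.0,-0.97,0],"roll": 6},{"fingers": 0,"travel": [0.06,-1.45,0],"roll": 9},{"fingers": 0,"travel": [0.15,-1.92,0],"roll": 12},{"fingers": 0,"travel": [0.26,-2.39,0],"roll": 15},{"fingers": 0,"travel": [0.4,-2.86,0],"roll": 18},{"fingers": 0,"travel": [0.51,-3.16,0],"roll": 20},{"fingers": 0,"travel": [0.62,-3.47,0],"roll": 22},{"fingers": 0,"travel": [0.62,-3.47,0],"roll": 22}]}}

```text
time_s: 11.95
tcp_pos: [0.5809, 0.1002, 0.0334]
ee_rot: [[-0.521, -0.854, -0.002], [-0.854, 0.521, 0.0], [0.001, 0.002, -1.0]]
wrist_force: [-2.7, 5.1, 0.3]
gripper_width: 0.136
```

```bash
cat > st.py <<'E'
from h import *
mv()
s=sense();R=s["ee_rot"];F=s["wrist_force"];print("bore est",(s["tcp_pos"]+.0925*R[:,0]).round(4),"arm",np.degrees(np.arctan2(-R[1,0],-R[0,0])).round(2),"F tool",(F@R).round(1))
E
python3 st.py
python3 - <<'E'
from h import *
# plate vs fence, in fixture axes
a=np.radians(8.8);R=np.array([[np.cos(a),-np.sin(a)],[np.sin(a),np.cos(a)]])
for n,f in(("side","side0.npz"),("side",None)):
    if f: d=np.load(f)["d"]
    else: d=np.median([capture(n)[1] for _ in range(4)],0); p=capture(n)[0]
    W=cloud(n,d);k=(W[...,:2]-[.5313,.0218])@R
    m=(abs(W[...,2]-.024)<.004)&(abs(k[...,1])<.062)&(k[...,0]>.02)&(k[...,0]<.069)
    print(n,m.sum(),(np.percentile(k[m][:,0],[2,10,50,90,98])*1000).round(1))
E
```

```text
t 11.95 tcp [0.5809 0.1002 0.0334] jaw 148.63 tilt [-0.0021  0.     -1.    ] F [-2.7  5.1  0.3] M [ 1.06  0.93 -0.17] g 0.136 j6 -56.8
bore est [0.5327 0.0212 0.0335] arm 58.63 F tool [-2.9  4.9 -0.3]
side 283 [26.2 29.3 46.7 61.9 65.3]
side 272 [30.  32.6 51.2 65.2 68.2]
```

Emit:
{"op": "arm_command", "data": {"rows": [{"fingers": 0,"travel": [0,-0.32,0],"roll": 2},{"fingers": 0,"travel": [0.01,-0.64,0],"roll": 4},{"fingers": 0,"travel": [0.01,-0.64,0],"roll": 4}]}}

```text
time_s: 12.5
tcp_pos: [0.5859, 0.0968, 0.0333]
ee_rot: [[-0.579, -0.815, -0.003], [-0.815, 0.579, -0.0], [0.002, 0.002, -1.0]]
wrist_force: [-4.9, 5.0, 0.7]
gripper_width: 0.133
```

```bash
python3 st.py
```

```text
t 12.5 tcp [0.5859 0.0968 0.0333] jaw 144.64 tilt [-2.8e-03 -1.0e-04 -1.0e+00] F [-4.9  5.   0.7] M [ 1.3   1.39 -0.1 ] g 0.133 j6 -60.3
bore est [0.5324 0.0214 0.0334] arm 54.64 F tool [-1.2  6.9 -0.7]
```

Emit:
{"op": "arm_command", "data": {"rows": [{"fingers": 0,"travel": [0,-0.24,0],"roll": 1.5},{"fingers": 0,"travel": [0.01,-0.48,0],"roll": 3},{"fingers": 0,"travel": [0.01,-0.48,0],"roll": 3}]}}

```text
time_s: 12.8
tcp_pos: [0.589, 0.0945, 0.0331]
ee_rot: [[-0.62, -0.785, -0.004], [-0.785, 0.62, 0.0], [0.002, 0.003, -1.0]]
wrist_force: [-6.4, 8.2, 1.9]
gripper_width: 0.132
```

```bash
python3 st.py
```

```text
t 12.8 tcp [0.589  0.0945 0.0331] jaw 141.69 tilt [-4.2e-03  1.0e-04 -1.0e+00] F [-6.4  8.2  1.9] M [1.92 1.91 0.12] g 0.132 j6 -62.8
bore est [0.5316 0.0219 0.0334] arm 51.69 F tool [-2.4 10.1 -1.9]
```

Emit:
{"op": "arm_command", "data": {"rows": [{"fingers": 0,"travel": [0,-0.16,0],"roll": 1},{"fingers": 0,"travel": [0,-0.32,0],"roll": 2},{"fingers": 0,"travel": [0,-0.32,0],"roll": 2}]}}

```text
time_s: 13.1
tcp_pos: [0.5908, 0.093, 0.033]
ee_rot: [[-0.646, -0.763, -0.005], [-0.763, 0.646, 0.0], [0.003, 0.004, -1.0]]
wrist_force: [-8.7, 9.8, 1.8]
gripper_width: 0.132
```

```bash
python3 st.py
```

```text
t 13.1 tcp [0.5908 0.093  0.033 ] jaw 139.75 tilt [-5.2e-03  4.0e-04 -1.0e+00] F [-8.7  9.8  1.8] M [2.51 2.42 0.24] g 0.132 j6 -64.5
bore est [0.531  0.0224 0.0333] arm 49.75 F tool [-1.9 13.  -1.8]
```

Emit:
{"op": "arm_command", "data": {"rows": [{"fingers": 0,"travel": [0,-0.18,0],"roll": 1},{"fingers": 0,"travel": [0,-0.36,0],"roll": 2},{"fingers": 0,"travel": [0,-0.36,0],"roll": 2},{"fingers": 0,"travel": [0,-0.36,0],"roll": 2}]}}

```text
time_s: 13.5
tcp_pos: [0.5928, 0.0913, 0.0329]
ee_rot: [[-0.672, -0.741, -0.006], [-0.741, 0.672, 0.001], [0.004, 0.005, -1.0]]
wrist_force: [-11.1, 11.6, 2.7]
gripper_width: 0.132
```

```bash
python3 st.py
```

```text
t 13.5 tcp [0.5928 0.0913 0.0329] jaw 137.79 tilt [-6.4e-03  8.0e-04 -1.0e+00] F [-11.1  11.6   2.7] M [3.14 2.87 0.28] g 0.132 j6 -66.1
bore est [0.5306 0.0228 0.0333] arm 47.79 F tool [-1.1 16.  -2.6]
```

Torque is now 1.5 Nm and climbing steadily (pinched, well past onset, no hard stop). Easing back about 2.5° of lever, then checking that it is free.

Run:
```python
from h import *
mv((.5901,.0942,.0345,142.3))
```

```text
t 13.5 tcp [0.5928 0.0913 0.0329] jaw 137.79 tilt [-6.4e-03  8.0e-04 -1.0e+00] F [-11.1  11.6   2.7] M [3.14 2.87 0.28] g 0.132 j6 -66.1
  travel [-0.04  0.4  -0.16] roll -4.51
```

Emit:
{"op": "arm_command", "data": {"rows": [{"fingers": 0,"travel": [0,0.35,0],"roll": -2.2},{"fingers": 0,"travel": [0,0.7,0],"roll": -4.5},{"fingers": 0,"travel": [0,0.7,0],"roll": -4.5},{"fingers": 0,"travel": [0,0.7,0],"roll": -4.5}]}}

```text
time_s: 13.9
tcp_pos: [0.5898, 0.0939, 0.0331]
ee_rot: [[-0.615, -0.789, -0.003], [-0.789, 0.615, -0.001], [0.002, 0.002, -1.0]]
wrist_force: [-4.8, 2.5, -1.0]
gripper_width: 0.136
```

```bash
python3 st.py
```

```text
t 13.9 tcp [0.5898 0.0939 0.0331] jaw 142.07 tilt [-2.9e-03 -6.0e-04 -1.0e+00] F [-4.8  2.5 -1. ] M [ 0.72  1.35 -0.32] g 0.136 j6 -62.4
bore est [0.533  0.021  0.0333] arm 52.07 F tool [1.  5.3 1. ]
```

Emit:
{"op": "arm_command", "data": {"rows": [{"fingers": 0,"travel": [0,0.25,0],"roll": -1.5},{"fingers": 0,"travel": [0,0.25,0],"roll": -1.5}]}}

```text
time_s: 14.1
tcp_pos: [0.5883, 0.0953, 0.0332]
ee_rot: [[-0.593, -0.805, -0.002], [-0.805, 0.593, -0.001], [0.002, 0.001, -1.0]]
wrist_force: [-2.8, 0.5, -2.4]
gripper_width: 0.135
```

```bash
python3 st.py
```

```text
t 14.1 tcp [0.5883 0.0953 0.0332] jaw 143.65 tilt [-2.1e-03 -7.0e-04 -1.0e+00] F [-2.8  0.5 -2.4] M [ 0.37  1.3  -0.33] g 0.135 j6 -61.1
bore est [0.5334 0.0208 0.0334] arm 53.65 F tool [1.3 2.5 2.4]
```

Emit:
{"op": "arm_command", "data": {"rows": [{"fingers": 0,"travel": [-0.05,0.12,0],"roll": -0.8},{"fingers": 0,"travel": [-0.05,0.12,-0.3],"roll": -0.8},{"fingers": 0,"travel": [-0.05,0.12,-0.6],"roll": -0.8},{"fingers": 0,"travel": [-0.05,0.12,-1.0],"roll": -0.8}]}}

```text
time_s: 14.5
tcp_pos: [0.5867, 0.0957, 0.0423]
ee_rot: [[-0.582, -0.813, -0.004], [-0.813, 0.582, -0.002], [0.004, 0.003, -1.0]]
wrist_force: [-4.6, -2.2, -8.7]
gripper_width: 0.132
```

```bash
python3 st.py
```

```text
t 14.5 tcp [0.5867 0.0957 0.0423] jaw 144.39 tilt [-0.0045 -0.0015 -1.    ] F [-4.6 -2.2 -8.7] M [-0.26  1.31 -0.16] g 0.132 j6 -60.4
bore est [0.5328 0.0205 0.0427] arm 54.39 F tool [4.4 2.5 8.7]
```

Emit:
{"op": "arm_command", "data": {"rows": [{"fingers": 0,"travel": [0.08,0.08,0],"roll": -0.5},{"fingers": 0,"travel": [0.08,0.08,-0.4],"roll": -0.5},{"fingers": 0,"travel": [0.08,0.08,-0.8],"roll": -0.5}]}}

```text
time_s: 14.8
tcp_pos: [0.5848, 0.0958, 0.049]
ee_rot: [[-0.576, -0.818, -0.006], [-0.818, 0.576, -0.001], [0.005, 0.004, -1.0]]
wrist_force: [-3.2, -1.6, -20.8]
gripper_width: 0.138
```

```bash
python3 st.py
```

```text
t 14.8 tcp [0.5848 0.0958 0.049 ] jaw 144.86 tilt [-0.0063 -0.0012 -1.    ] F [ -3.2  -1.6 -20.8] M [-0.12  0.7  -0.04] g 0.138 j6 -60.0
bore est [0.5315 0.0201 0.0495] arm 54.86 F tool [ 3.   1.6 20.9]
```

Emit:
{"op": "arm_command", "data": {"rows": [{"fingers": 0,"travel": [0.05,0,0.5],"roll": 0},{"fingers": 0,"travel": [0.1,0.2,0.6],"roll": -1.5},{"fingers": 0,"travel": [0.1,0.3,0.6],"roll": -2},{"fingers": 0,"travel": [0.1,0.3,0.6],"roll": -2}]}}

```text
time_s: 15.2
tcp_pos: [0.5842, 0.0972, 0.0466]
ee_rot: [[-0.546, -0.838, -0.001], [-0.838, 0.546, -0.001], [0.001, 0.0, -1.0]]
wrist_force: [-5.9, -1.2, -4.7]
gripper_width: 0.13
```

```bash
python3 st.py; python3 look.py l2 >/dev/null
```

```text
t 15.2 tcp [0.5842 0.0972 0.0466] jaw 146.94 tilt [-8.0e-04 -1.1e-03 -1.0e+00] F [-5.9 -1.2 -4.7] M [-0.42  1.75 -0.4 ] g 0.13 j6 -58.2
bore est [0.5338 0.0196 0.0467] arm 56.94 F tool [4.2 4.3 4.8]
```

View pics/l2.png

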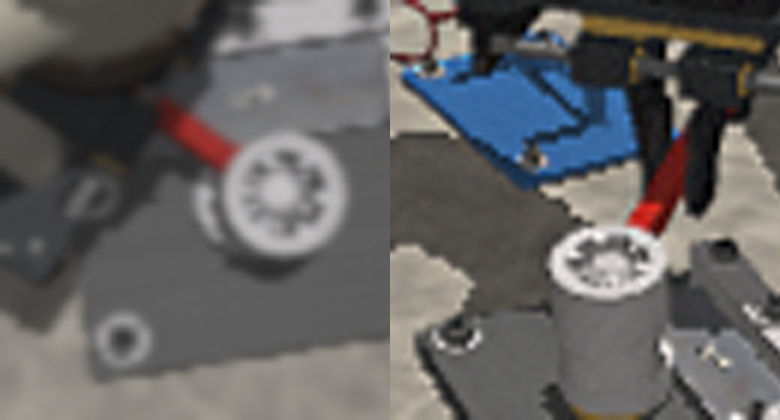

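The boss is still on the spindle and the arm rises from it toward the fingers. Checking its tilt and height numerically.

Run:
```python
from h import *
for n in("top","side"):
    W=cloud(n,np.load(n+"_l.npz")["d"])
    r=np.hypot(W[...,0]-.5325,W[...,1]-.0215)
    q=W[(r<.024)&(r>.0175)&(W[...,2]>.075)&(W[...,2]<.12)]
    for _ in range(3):
        A=np.c_[q[:,:2]-[.5325,.0215],np.ones(len(q))];c,*_=np.linalg.lstsq(A,q[:,2],rcond=None)
        e=q[:,2]-A@c;q=q[abs(e)<max(2*e.std(),.002)]
    print(n,len(q),"h",c[2].round(4),"slope",c[:2].round(3),"along arm",(c[:2]@[np.cos(np.radians(55)),np.sin(np.radians(55))]).round(3))
    m=(W[...,2]>.06)&(W[...,2]<.15)
    for r0 in(.03,.04,.05,.06,.07):
        P=np.array([.5325,.0215])+r0*np.array([np.cos(np.radians(55)),np.sin(np.radians(55))])
        k=m&(np.hypot(W[...,0]-P[0],W[...,1]-P[1])<.005); print(r0,k.sum(),np.percentile(W[k][:,2],80).round(4) if k.sum() else None)
```

```text
top 122 h 0.0903 slope [0.081 0.11 ] along arm 0.137
0.03 13 0.0881
0.04 13 0.0893
0.05 11 0.0907
0.06 8 0.0916
0.07 0 None
side 66 h 0.0903 slope [0.074 0.109] along arm 0.131
0.03 3 0.0886
0.04 8 0.0891
0.05 11 0.0902
0.06 9 0.0909
0.07 10 0.0927
```

The lever has pitched 0.13 rad in the grip with the boss only 4 mm up: it is cocked. I'll lower it home, let go so the binding releases, then regrip.

Emit:
{"op": "arm_command", "data": {"rows": [{"fingers": 0,"travel": [0,0,0.5],"roll": 0},{"fingers": 0,"travel": [0,0,1.0],"roll": 0},{"fingers": 0,"travel": [0,0,1.3],"roll": 0},{"fingers": 30,"travel": [0,0,1.3],"roll": 0},{"fingers": 30,"travel": [0,0,1.3],"roll": 0},{"fingers": 30,"travel": [0,0,1.3],"roll": 0},{"fingers": 30,"travel": [0,0,1.3],"roll": 0}]}}

```text
time_s: 16.3
tcp_pos: [0.586, 0.098, 0.0336]
ee_rot: [[-0.545, -0.839, 0.003], [-0.839, 0.545, 0.001], [-0.002, -0.002, -1.0]]
wrist_force: [-0.9, -0.8, 1.1]
gripper_width: 0.289
```

```bash
cat > tilt.py <<'E'
from h import *
from look2 import avg
def go():
  for n in("top","side"):
    p,d=avg(n,3);W=cloud(n,d);np.savez(n+"_l.npz",p=p,d=d)
    r=np.hypot(W[...,0]-.5325,W[...,1]-.0215)
    q=W[(r<.024)&(r>.0175)&(W[...,2]>.075)&(W[...,2]<.13)]
    for _ in range(3):
        A=np.c_[q[:,:2]-[.5325,.0215],np.ones(len(q))];c,*_=np.linalg.lstsq(A,q[:,2],rcond=None)
        e=q[:,2]-A@c;q=q[abs(e)<max(2*e.std(),.002)]
    print(n,len(q),"h",c[2].round(4),"slope",c[:2].round(3))
    hs=cv2.cvtColor(np.clip(p,0,255).astype(np.uint8),cv2.COLOR_RGB2HSV)
    m=((hs[...,0]<8)|(hs[...,0]>172))&(hs[...,1]>130)&(hs[...,2]>50)&(np.hypot(W[...,0]-.5325,W[...,1]-.0215)<.15)&(W[...,2]>.05)&(W[...,2]<.16)
    q=W[m]
    if len(q)>15:
        l=cv2.fitLine((q*1000).astype(np.float32),cv2.DIST_HUBER,0,.01,.01).ravel();v=l[:3]*np.sign(l[1])
        print("  red",len(q),"az",np.degrees(np.arctan2(v[1],v[0])).round(1),"pitch",np.arcsin(v[2]).round(3),"at",l[3:].round(1))
if __name__=="__main__": go()
E
sed -n '/^def avg/,/return/p' look.py > t; (echo "from h import *"; cat t) > look2.py
python3 st.py; python3 tilt.py
```

```text
t 16.3 tcp [0.586  0.098  0.0336] jaw 146.98 tilt [ 3.3e-03  8.0e-04 -1.0e+00] F [-0.9 -0.8  1.1] M [ 0.07 -0.1   0.01] g 0.289 j6 -58.2
bore est [0.5356 0.0205 0.0334] arm 56.98 F tool [ 1.2  0.3 -1.1]
top 112 h 0.0897 slope [-0.068 -0.098]
  red 54 az 56.2 pitch -0.136 at [560.7  65.8  75.8]
side 120 h 0.0867 slope [-0.089 -0.02 ]
  red 66 az 54.8 pitch -0.144 at [576.5  82.   71.8]
```

It's let go and sagging at about 55.5°, boss home. Realigning the fingers, regripping and trying a short lift.

Run:
```python
from h import *
mv((.5863,.0969,.0336,145.5))
```

```text
t 16.6 tcp [0.5846 0.0976 0.0327] jaw 146.95 tilt [ 3.e-04  0.e+00 -1.e+00] F [-0.6  0.3 -0.1] M [ 0.08 -0.   -0.02] g 0.299 j6 -58.2
  travel [-0.03 -0.18 -0.09] roll 1.45
```

Emit:
{"op": "arm_command", "data": {"rows": [{"fingers": 30,"travel": [0,-0.18,0.1],"roll": 1.5},{"fingers": 30,"travel": [0,-0.18,0.1],"roll": 1.5},{"fingers": 0,"travel": [0,-0.18,0.1],"roll": 1.5},{"fingers": 0,"travel": [0,-0.18,0.1],"roll": 1.5},{"fingers": 0,"travel": [0,-0.18,0.1],"roll": 1.5},{"fingers": 0,"travel": [0,-0.18,0.1],"roll": 1.5},{"fingers": 0,"travel": [0,-0.18,0.1],"roll": 1.5},{"fingers": 0,"travel": [0,-0.18,-0.3],"roll": 1.5},{"fingers": 0,"travel": [0,-0.18,-0.7],"roll": 1.5},{"fingers": 0,"travel": [0,-0.18,-0.7],"roll": 1.5}]}}

```text
time_s: 17.6
tcp_pos: [0.5858, 0.0968, 0.0397]
ee_rot: [[-0.568, -0.823, -0.0], [-0.823, 0.568, 0.0], [-0.0, 0.0, -1.0]]
wrist_force: [-0.9, 3.7, -3.6]
gripper_width: 0.136
```

```bash
python3 st.py; python3 tilt.py
```

```text
t 17.6 tcp [0.5858 0.0968 0.0397] jaw 145.42 tilt [-1.e-04  4.e-04 -1.e+00] F [-0.9  3.7 -3.6] M [ 1.14  0.15 -0.23] g 0.136 j6 -59.5
bore est [0.5333 0.0206 0.0397] arm 55.42 F tool [-2.5  2.9  3.6]
top 126 h 0.0946 slope [-0.053 -0.052]
  red 49 az 47.1 pitch -0.062 at [558.3  59.9  83. ]
side 105 h 0.0915 slope [-0.054 -0.01 ]
  red 64 az 53.0 pitch -0.16 at [581.4  87.   78. ]
```

It's rising now (boss +5 mm, only its weight on the wrist). Continuing.

Emit:
{"op": "arm_command", "data": {"rows": [{"fingers": 0,"travel": [-0.05,0.08,-0.3],"roll": 0},{"fingers": 0,"travel": [-0.05,0.08,-0.6],"roll": 0},{"fingers": 0,"travel": [-0.05,0.08,-0.9],"roll": 0}]}}

```text
time_s: 18.2
tcp_pos: [0.5856, 0.0972, 0.0489]
ee_rot: [[-0.567, -0.824, -0.0], [-0.824, 0.567, -0.0], [0.0, -0.0, -1.0]]
wrist_force: [0.6, 2.1, -4.0]
gripper_width: 0.139
```

```bash
python3 st.py; python3 tilt.py
```

```text
t 18.2 tcp [0.5856 0.0972 0.0489] jaw 145.45 tilt [-1.e-04 -5.e-04 -1.e+00] F [ 0.6  2.1 -4. ] M [ 0.58 -0.05 -0.06] g 0.139 j6 -59.6
bore est [0.5331 0.021  0.0489] arm 55.45 F tool [-2.1  0.7  4. ]
top 124 h 0.104 slope [-0.049 -0.066]
  red 52 az 50.5 pitch -0.088 at [558.3  60.   92.8]
side 134 h 0.1001 slope [-0.047  0.03 ]
  red 60 az 53.6 pitch -0.156 at [580.8  86.5  87.6]
```

Sliding off freely. Lifting clear.

Emit:
{"op": "arm_command", "data": {"rows": [{"fingers": 0,"travel": [-0.03,0,-0.5],"roll": 0},{"fingers": 0,"travel": [-0.03,0,-1.0],"roll": 0},{"fingers": 0,"travel": [-0.03,0,-1.5],"roll": 0},{"fingers": 0,"travel": [-0.03,0,-2.0],"roll": 0},{"fingers": 0,"travel": [-0.03,0,-2.5],"roll": 0},{"fingers": 0,"travel": [-0.03,0,-3.2],"roll": 0},{"fingers": 0,"travel": [-0.03,0,-4.2],"roll": 0},{"fingers": 0,"travel": [-0.03,0,-5.2],"roll": 0},{"fingers": 0,"travel": [-0.03,0,-5.2],"roll": 0}]}}

```text
time_s: 19.4
tcp_pos: [0.5872, 0.0982, 0.103]
ee_rot: [[-0.567, -0.824, 0.004], [-0.824, 0.567, 0.001], [-0.004, -0.003, -1.0]]
wrist_force: [0.6, -0.4, -3.4]
gripper_width: 0.134
```

```bash
python3 st.py; python3 tilt.py
```

```text
t 19.4 tcp [0.5872 0.0982 0.103 ] jaw 145.47 tilt [ 0.0043  0.0013 -1.    ] F [ 0.6 -0.4 -3.4] M [ 0.18 -0.26 -0.03] g 0.134 j6 -59.6
bore est [0.5348 0.022  0.1027] arm 55.47 F tool [-0.  -0.6  3.4]
top 5 h 0.1478 slope [-1.348 -0.228]
  red 56 az 49.8 pitch -0.072 at [559.5  61.3 145.5]
side 12 h 0.1115 slope [ 0.057 -0.614]
  red 61 az 53.6 pitch -0.146 at [582.3  89.3 138.6]
```

The lever is off. While the spindle is in view I'll check the clamp's tooth phase and the plate, then reset the lever's pitch by standing it on the bench at its original spot before racking.

Run:
```python
from h import *
mv((.44,.12,.13,12.2),(.4395,.2713,.13,12.2))
```

```text
t 19.7 tcp [0.5854 0.0976 0.1001] jaw 145.43 tilt [-1.2e-03 -4.0e-04 -1.0e+00] F [-0.1  1.1 -3.3] M [ 0.19 -0.14 -0.03] g 0.138 j6 -59.6
  travel [ 6.4  13.24 -2.98] roll -46.77
  travel [-6.03 21.87 -2.98] roll -46.77
```

Emit:
{"op": "arm_command", "data": {"rows": [{"fingers": 0,"travel": [0.5,1,-3],"roll": -2},{"fingers": 0,"travel": [2,4,-3],"roll": -10},{"fingers": 0,"travel": [4,8,-3],"roll": -18},{"fingers": 0,"travel": [5.5,11,-3],"roll": -26},{"fingers": 0,"travel": [6.4,13.2,-3],"roll": -34},{"fingers": 0,"travel": [4,14.9,-3],"roll": -42},{"fingers": 0,"travel": [0,17.7,-3],"roll": -46.8},{"fingers": 0,"travel": [-4,20.4,-3],"roll": -46.8},{"fingers": 0,"travel": [-6,21.9,-3],"roll": -46.8},{"fingers": 0,"travel": [-6,21.9,-3],"roll": -46.8}]}}

```text
time_s: 20.7
tcp_pos: [0.4397, 0.2748, 0.1304]
ee_rot: [[0.216, -0.976, 0.001], [-0.976, -0.216, 0.001], [-0.001, -0.001, -1.0]]
wrist_force: [0.4, -1.4, -3.0]
gripper_width: 0.135
```

```bash
cat > chk.py <<'E'
from h import *
from look2 import avg
p,d=avg("top",5);W=cloud("top",d);W0=cloud("top",np.load("top1.npz")["d"])
th=np.radians(np.arange(0,360,2))
for nm,w in(("start",W0),("now",W)):
  for c in[(.532,.022),(.531,.0228)]:
    H=[]
    for r in np.linspace(.0125,.0155,4):
        uv=proj("top",np.c_[c[0]+r*np.cos(th),c[1]+r*np.sin(th),np.full(len(th),.079)]).astype(np.float32)
        H.append(cv2.remap(w[...,2].astype(np.float32),uv[:,:1],uv[:,1:],1).ravel())
    F=np.fft.fft(np.mean(H,0))/180;print(nm,"tooth",np.degrees(-np.angle(F[6])/6).round(1),abs(F[6]).round(4))
a=np.radians(8.8);R=np.array([[np.cos(a),-np.sin(a)],[np.sin(a),np.cos(a)]])
for nm,w in(("start",W0),("now",W)):
    k=(w[...,:2]-[.532,.022])@R
    for y0 in(-.03,0,.03):
        m=(abs(k[...,1]-y0)<.012)&(k[...,0]>.0)&(k[...,0]<.1)
        # height profile along fixture x
        prof=[np.median(w[...,2][m&(abs(k[...,0]-x)<.002)])*1000 if (m&(abs(k[...,0]-x)<.002)).any() else np.nan for x in np.arange(.024,.080,.002)]
        print(nm,y0,np.round(prof,0).tolist())
cv2.imwrite("pics/fx.png",np.vstack([cv2.resize(np.clip(q[165:235,285:362,::-1],0,255).astype(np.uint8),None,fx=4,fy=4,interpolation=cv2.INTER_CUBIC) for q in(np.load("top1.npz")["p"],p)]))
E
python3 st.py; python3 chk.py
```

```text
t 20.7 tcp [0.4397 0.2748 0.1304] jaw -167.53 tilt [ 1.e-03  9.e-04 -1.e+00] F [ 0.4 -1.4 -3. ] M [ 0.1  -0.02  0.01] g 0.135 j6 -37.5
bore est [0.4597 0.1845 0.1304] arm 102.47 F tool [ 1.5 -0.1  3. ]
start tooth -3.7 0.0055
start tooth -3.3 0.0054
now tooth -0.5 0.0052
now tooth 0.2 0.0054
start -0.03 [15.0, 16.0, 23.0, 25.0, 25.0, 25.0, 26.0, 25.0, 25.0, 25.0, 25.0, 25.0, 25.0, 25.0, 25.0, 25.0, 25.0, 25.0, 25.0, 25.0, 25.0, 25.0, 20.0, 26.0, 33.0, 39.0, 39.0, 39.0]
start 0 [15.0, 24.0, 25.0, 25.0, 25.0, 25.0, 25.0, 25.0, 25.0, 26.0, 25.0, 25.0, 25.0, 25.0, 25.0, 25.0, 25.0, 25.0, 25.0, 25.0, 25.0, 25.0, 16.0, 25.0, 35.0, 40.0, 41.0, 42.0]
start 0.03 [15.0, 18.0, 25.0, 25.0, 25.0, 25.0, 25.0, 25.0, 25.0, 25.0, 25.0, 25.0, 25.0, 25.0, 25.0, 25.0, 24.0, 25.0, 25.0, 25.0, 25.0, 25.0, 15.0, 22.0, 34.0, 39.0, 39.0, 39.0]
now -0.03 [15.0, 15.0, 15.0, 16.0, 24.0, 25.0, 25.0, 25.0, 25.0, 25.0, 24.0, 24.0, 24.0, 25.0, 25.0, 25.0, 25.0, 25.0, 25.0, 25.0, 24.0, 25.0, 25.0, 27.0, 37.0, 39.0, 39.0, 39.0]
now 0 [34.0, 33.0, 33.0, 27.0, 24.0, 25.0, 25.0, 25.0, 25.0, 25.0, 26.0, 26.0, 26.0, 25.0, 25.0, 25.0, 25.0, 25.0, 25.0, 25.0, 25.0, 25.0, 25.0, 27.0, 38.0, 41.0, 41.0, 43.0]
now 0.03 [16.0, 15.0, 15.0, 16.0, 24.0, 25.0, 25.0, 25.0, 25.0, 25.0, 25.0, 25.0, 25.0, 25.0, 25.0, 25.0, 25.0, 25.0, 25.0, 24.0, 25.0, 25.0, 24.0, 27.0, 37.0, 39.0, 39.0, 39.0]
```

View pics/fx.png

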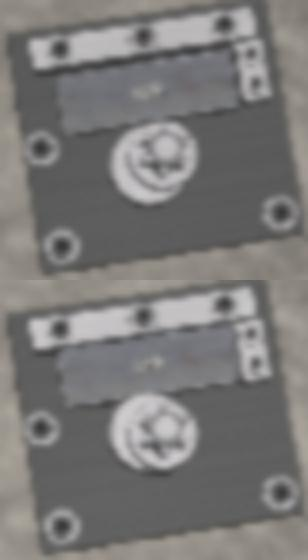

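The plate has closed the gap to the fence along its whole length. The tooth phase turned from -3.5° to -60.2°, giving clamp ≈ 1.20. Now standing the lever down to reset its pitch.

Emit:
{"op": "arm_command", "data": {"rows": [{"fingers": 0,"travel": [0,0,4],"roll": 0},{"fingers": 0,"travel": [0,0,8],"roll": 0},{"fingers": 0,"travel": [0,0,11.5],"roll": 0},{"fingers": 0,"travel": [0,0,13],"roll": 0},{"fingers": 0,"travel": [0,0,13.6],"roll": 0},{"fingers": 0,"travel": [0,0,14],"roll": 0},{"fingers": 0,"travel": [0,0,14],"roll": 0}]}}

```text
time_s: 21.65
tcp_pos: [0.4401, 0.2715, -0.0087]
ee_rot: [[0.212, -0.977, 0.001], [-0.977, -0.212, 0.001], [-0.001, -0.001, -1.0]]
wrist_force: [-0.1, -0.0, -4.0]
gripper_width: 0.134
```

```bash
python3 st.py
```

```text
t 21.65 tcp [ 0.4401  0.2715 -0.0087] jaw -167.79 tilt [ 0.0011  0.0011 -1.    ] F [-0.1 -0.  -4. ] M [ 0.23  0.04 -0.08] g 0.134 j6 -37.5
bore est [ 0.4597  0.1811 -0.0088] arm 102.21 F tool [-0.   0.2  4. ]
```

Emit:
{"op": "arm_command", "data": {"rows": [{"fingers": 0,"travel": [0,0,0.4],"roll": 0},{"fingers": 0,"travel": [0,0,0.7],"roll": 0},{"fingers": 0,"travel": [0,0,0.9],"roll": 0},{"fingers": 0,"travel": [0,0,0.95],"roll": 0}]}}

```text
time_s: 22.05
tcp_pos: [0.4407, 0.2724, -0.0121]
ee_rot: [[0.215, -0.977, 0.004], [-0.977, -0.215, 0.002], [-0.001, -0.004, -1.0]]
wrist_force: [-12.6, -5.2, 42.0]
gripper_width: 0.137
```

```bash
python3 st.py
```

```text
t 22.05 tcp [ 0.4407  0.2724 -0.0121] jaw -167.58 tilt [ 0.0038  0.0018 -1.    ] F [-12.6  -5.2  42. ] M [-1.58  3.69 -0.01] g 0.137 j6 -37.5
bore est [ 0.4606  0.1821 -0.0122] arm 102.42 F tool [  2.4  13.3 -42.1]
```

It now stands firmly on the bench (42 N, so unload at once). Unload, open, go to the proper height, regrip.

Emit:
{"op": "arm_command", "data": {"rows": [{"fingers": 0,"travel": [0,0,-0.7],"roll": 0},{"fingers": 30,"travel": [0,0,-0.7],"roll": 0},{"fingers": 30,"travel": [0,0,-0.7],"roll": 0},{"fingers": 30,"travel": [0,0,-0.5],"roll": 0},{"fingers": 30,"travel": [0,0,0],"roll": 0},{"fingers": 30,"travel": [0,0,0],"roll": 0}]}}

```text
time_s: 22.65
tcp_pos: [0.4389, 0.2708, -0.0201]
ee_rot: [[0.212, -0.977, -0.002], [-0.977, -0.212, -0.002], [0.001, 0.002, -1.0]]
wrist_force: [0.5, -0.2, -0.9]
gripper_width: 0.296
```

```bash
python3 st.py
python3 - <<'E'
from fit import *
from look2 import avg
from h import *
for n in("top","side"):
    p,d=avg(n,3);np.savez(n+"_l.npz",p=p,d=d)
    print(n,ring(n,n+"_l.npz",.032,.040,26,(.459,.181)))
E
```

```text
t 22.65 tcp [ 0.4389  0.2708 -0.0201] jaw -167.77 tilt [-0.0017 -0.0019 -1.    ] F [ 0.5 -0.2 -0.9] M [ 0.07  0.03 -0.05] g 0.296 j6 -37.5
bore est [ 0.4585  0.1804 -0.02  ] arm 102.23 F tool [ 0.3 -0.4  0.9]
top (192, (array([458.7, 183.5,  23.3]), np.float64(0.32)), array([458.6, 183.8,  36.4]))
side (114, (array([457. , 181.5,  23.4]), np.float64(0.59)), array([456.7, 180.4,  36.2]))
```

Standing level. Regrip, lift and go to the rack's mouth.

Run:
```python
from h import *
mv((.4389,.2708,.049,12.2),(.488,.3045,.049,15.3))
```

```text
t 22.95 tcp [ 0.4395  0.2714 -0.0189] jaw -167.76 tilt [ 0.e+00 -1.e-04 -1.e+00] F [ 0.4  0.3 -0.3] M [ 0.06 -0.05 -0.01] g 0.302 j6 -37.5
  travel [ 0.05  0.07 -6.79] roll 0.04
  travel [-2.21 -5.44 -6.79] roll -3.06
```

Emit:
{"op": "arm_command", "data": {"rows": [{"fingers": 0,"travel": [0,0,0],"roll": 0},{"fingers": 0,"travel": [0,0,0],"roll": 0},{"fingers": 0,"travel": [0,0,0],"roll": 0},{"fingers": 0,"travel": [0,0,0],"roll": 0},{"fingers": 0,"travel": [0,0,0],"roll": 0},{"fingers": 0,"travel": [0,0,-3],"roll": 0},{"fingers": 0,"travel": [0,0,-6.8],"roll": 0},{"fingers": 0,"travel": [0,0,-6.8],"roll": 0}]}}

```text
time_s: 23.75
tcp_pos: [0.4417, 0.2737, 0.0531]
ee_rot: [[0.213, -0.977, 0.006], [-0.977, -0.213, 0.006], [-0.005, -0.008, -1.0]]
wrist_force: [1.3, 1.2, -2.6]
gripper_width: 0.137
```

```bash
python3 st.py
python3 - <<'E'
from h import *
mv((.488,.3045,.049,15.3),(.5606,.3243,.049,15.3))
E
```

```text
t 23.75 tcp [0.4417 0.2737 0.0531] jaw -167.71 tilt [ 0.0064  0.0064 -1.    ] F [ 1.3  1.2 -2.6] M [ 0.29 -0.23  0.05] g 0.137 j6 -37.5
bore est [0.4614 0.1833 0.0527] arm 102.29 F tool [-0.9 -1.5  2.6]
t 23.75 tcp [0.4417 0.2737 0.0531] jaw -167.71 tilt [ 0.0064  0.0064 -1.    ] F [ 1.3  1.2 -2.6] M [ 0.29 -0.23  0.05] g 0.137 j6 -37.5
  travel [-2.02 -5.17  0.46] roll -3.01
  travel [ -2.41 -12.69   0.52] roll -3.01
```

Emit:
{"op": "arm_command", "data": {"rows": [{"fingers": 0,"travel": [-1.1,-2.7,0],"roll": -1.5},{"fingers": 0,"travel": [-2.2,-5.4,0],"roll": -3},{"fingers": 0,"travel": [-2.2,-5.4,0],"roll": -3},{"fingers": 0,"travel": [-2.2,-5.4,0],"roll": -3}]}}

```text
time_s: 24.15
tcp_pos: [0.4863, 0.3033, 0.0471]
ee_rot: [[0.261, -0.965, -0.004], [-0.965, -0.261, -0.002], [0.001, 0.004, -1.0]]
wrist_force: [-0.8, -1.0, -4.4]
gripper_width: 0.137
```

```bash
python3 st.py
cat > rk.py <<'E'
from h import *
from look2 import avg
import sys
a=np.radians(15.3);u=np.array([np.cos(a),np.sin(a)]);w=np.array([-u[1],u[0]]);S=np.array([.5586,.3248])
for n in("side","top"):
    p,d=avg(n,4);W=cloud(n,d);np.savez(n+"_l.npz",p=p,d=d)
    k=np.stack([(W[...,:2]-S)@u,(W[...,:2]-S)@w],-1)*1000
    hs=cv2.cvtColor(np.clip(p,0,255).astype(np.uint8),cv2.COLOR_RGB2HSV)
    red=((hs[...,0]<8)|(hs[...,0]>172))&(hs[...,1]>120)&(hs[...,2]>40)&(abs(k[...,1])<100)&(k[...,0]>-130)&(k[...,0]<40)&(W[...,2]>.03)
    for lo in range(-100,100,20):
        m=red&(k[...,1]>=lo)&(k[...,1]<lo+20)
        if m.sum()>2: print(n,"arm y",lo,m.sum(),"x",np.median(k[m][:,0]).round(1),"z pct",(np.percentile(W[m][:,2],[10,50,90])*1000).round(1))
    q=(abs(k[...,1])<150)&(k[...,1]<-50)&(k[...,0]>-130)&(k[...,0]<40)&(W[...,2]>.05)&(hs[...,1]<60)&(W[...,2]<.15)
    if q.sum(): print(n,"boss",q.sum(),k[q].mean(0).round(1),(np.percentile(W[q][:,2],[50,90])*1000).round(1))
    if n=="side": cv2.imwrite(f"pics/{sys.argv[1]}.png",cv2.resize(np.clip(p[110:220,260:380,::-1],0,255).astype(np.uint8),None,fx=5,fy=5,interpolation=cv2.INTER_CUBIC))
E
python3 rk.py rk1
```

```text
t 24.15 tcp [0.4863 0.3033 0.0471] jaw -164.85 tilt [-0.0037 -0.0024 -1.    ] F [-0.8 -1.  -4.4] M [ 0.12  0.1  -0.  ] g 0.137 j6 -32.9
bore est [0.5105 0.2141 0.0472] arm 105.15 F tool [0.8 1.  4.4]
side arm y -60 10 x -82.4 z pct [88.2 94.6 95.5]
side arm y -40 18 x -81.4 z pct [87.1 94.7 96.4]
side arm y -20 20 x -80.5 z pct [84.7 93.1 96.5]
side arm y 0 8 x -95.5 z pct [ 95.7 104.  117.7]
side arm y 40 13 x -83.5 z pct [85.7 92.5 97.1]
side arm y 60 9 x -83.2 z pct [34.3 86.8 96.8]
side arm y 80 3 x -13.9 z pct [31.9 34.7 34.9]
side boss 280 [ -82.7 -101.5] [ 91.1 101.3]
top arm y -80 3 x -77.4 z pct [95.9 96.3 96.6]
top arm y -60 37 x -76.3 z pct [94.8 96.  97. ]
top arm y -40 31 x -75.7 z pct [94.7 96.2 98.1]
top boss 294 [-77.  -91.9] [101.5 103.3]
```

View pics/rk1.png

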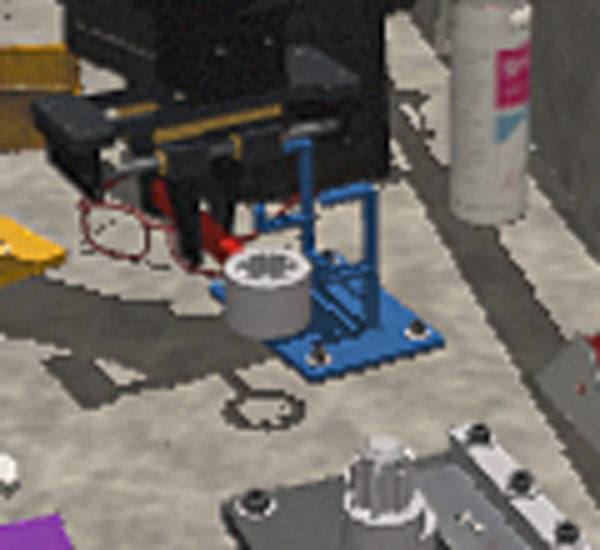

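The arm is level at rack height (top at 96.3 mm, middle 87.3 mm), boss centred at -92 mm along the rack. Advancing 75 mm into the hooks.

Emit:
{"op": "arm_command", "data": {"rows": [{"fingers": 0,"travel": [0,-1.5,0],"roll": 0},{"fingers": 0,"travel": [0,-3,0],"roll": 0},{"fingers": 0,"travel": [0,-4.5,0],"roll": 0},{"fingers": 0,"travel": [0,-5.5,0],"roll": 0},{"fingers": 0,"travel": [0,-6.5,0],"roll": 0},{"fingers": 0,"travel": [0,-7.2,0],"roll": 0},{"fingers": 0,"travel": [0,-7.5,0],"roll": 0},{"fingers": 0,"travel": [0,-7.5,0],"roll": 0}]}}

```text
time_s: 25.35
tcp_pos: [0.5599, 0.324, 0.049]
ee_rot: [[0.263, -0.965, -0.0], [-0.965, -0.263, -0.0], [0.0, 0.0, -1.0]]
wrist_force: [0.4, -1.0, -3.2]
gripper_width: 0.137
```

```bash
python3 st.py; python3 rk.py rk2
```

```text
t 25.35 tcp [0.5599 0.324  0.049 ] jaw -164.77 tilt [-3.e-04 -2.e-04 -1.e+00] F [ 0.4 -1.  -3.2] M [0.18 0.01 0.01] g 0.137 j6 -29.1
bore est [0.5842 0.2347 0.049 ] arm 105.23 F tool [ 1.  -0.1  3.2]
side arm y -60 11 x -6.6 z pct [90.3 96.2 97.4]
side arm y -40 16 x -6.8 z pct [88.3 93.2 96.4]
side arm y -20 9 x -6.2 z pct [85.8 94.1 97.9]
side arm y 0 6 x -17.4 z pct [ 97.3  99.9 114. ]
side arm y 20 4 x -7.2 z pct [84.6 89.4 94.8]
side arm y 40 15 x -7.0 z pct [86.  92.3 98.5]
side arm y 60 5 x -8.0 z pct [35.4 87.8 92.7]
side arm y 80 4 x -16.6 z pct [31.6 33.6 39.4]
side boss 267 [  -7.1 -100.1] [ 92.4 102.7]
top arm y -80 3 x -2.7 z pct [94.9 96.5 96.8]
top arm y -60 29 x -1.6 z pct [93.7 96.1 97.8]
top arm y -40 8 x -0.7 z pct [ 95.6  96.6 150.4]
top arm y 40 4 x -2.5 z pct [ 98.1  98.8 100. ]
top arm y 60 12 x -3.7 z pct [ 95.3  98.4 105. ]
top boss 313 [ -2.5 -91.7] [101.7 103.5]
```

View pics/rk2.png

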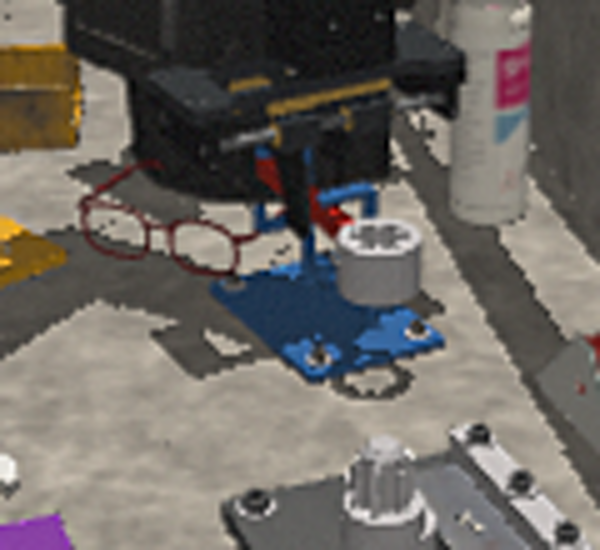

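The arm is inside both hooks about 2 mm short of the seat centre, no contact. Nudging 1.5 mm in and lowering.

Emit:
{"op": "arm_command", "data": {"rows": [{"fingers": 0,"travel": [0,-0.15,0],"roll": 0},{"fingers": 0,"travel": [0,-0.15,0.5],"roll": 0},{"fingers": 0,"travel": [0,-0.15,1.0],"roll": 0},{"fingers": 0,"travel": [0,-0.15,1.4],"roll": 0},{"fingers": 0,"travel": [0,-0.15,1.7],"roll": 0},{"fingers": 0,"travel": [0,-0.15,1.7],"roll": 0}]}}

```text
time_s: 26.35
tcp_pos: [0.5612, 0.3243, 0.0316]
ee_rot: [[0.263, -0.965, -0.001], [-0.965, -0.263, -0.001], [0.001, 0.001, -1.0]]
wrist_force: [-0.6, 0.1, -3.5]
gripper_width: 0.133
```

```bash
python3 st.py
```

```text
t 26.35 tcp [0.5612 0.3243 0.0316] jaw -164.75 tilt [-6.e-04 -7.e-04 -1.e+00] F [-0.6  0.1 -3.5] M [ 0.14  0.03 -0.02] g 0.133 j6 -29.1
bore est [0.5855 0.235  0.0316] arm 105.25 F tool [-0.3  0.5  3.5]
```

Emit:
{"op": "arm_command", "data": {"rows": [{"fingers": 0,"travel": [0,0,0.1],"roll": 0},{"fingers": 0,"travel": [0,0,0.2],"roll": 0},{"fingers": 0,"travel": [0,0,0.2],"roll": 0}]}}

```text
time_s: 26.65
tcp_pos: [0.5616, 0.3246, 0.0309]
ee_rot: [[0.263, -0.965, 0.001], [-0.965, -0.263, 0.0], [-0.0, -0.001, -1.0]]
wrist_force: [-0.9, -0.2, -0.1]
gripper_width: 0.14
```

```bash
python3 st.py
```

```text
t 26.65 tcp [0.5616 0.3246 0.0309] jaw -164.74 tilt [ 7.e-04  2.e-04 -1.e+00] F [-0.9 -0.2 -0.1] M [-0.06  0.31 -0.08] g 0.14 j6 -29.1
bore est [0.5859 0.2354 0.0309] arm 105.26 F tool [-0.1  0.9  0.1]
```

Weight is taken by the hooks. Opening the fingers modestly and rising straight up.

Emit:
{"op": "arm_command", "data": {"rows": [{"fingers": 30,"travel": [0,0,0],"roll": 0},{"fingers": 30,"travel": [0,0,0],"roll": 0},{"fingers": 30,"travel": [0,0,0],"roll": 0},{"fingers": 30,"travel": [0,0,-2],"roll": 0},{"fingers": 30,"travel": [0,0,-5],"roll": 0},{"fingers": 30,"travel": [0,0,-9],"roll": 0},{"fingers": 30,"travel": [0,0,-13],"roll": 0},{"fingers": 30,"travel": [0,0,-17],"roll": 0},{"fingers": 30,"travel": [0,0,-19],"roll": 0},{"fingers": 30,"travel": [0,0,-19],"roll": 0}]}}

```text
time_s: 27.65
tcp_pos: [0.5632, 0.3256, 0.225]
ee_rot: [[0.263, -0.965, 0.007], [-0.965, -0.263, 0.006], [-0.003, -0.009, -1.0]]
wrist_force: [0.8, -0.1, -0.4]
gripper_width: 0.297
```

```bash
python3 st.py
python3 - <<'E'
from h import *
mv((.42,.30,.23,15))
E
```

```text
t 27.65 tcp [0.5632 0.3256 0.225 ] jaw -164.73 tilt [ 0.0074  0.0055 -1.    ] F [ 0.8 -0.1 -0.4] M [ 0.1  -0.05 -0.01] g 0.297 j6 -29.0
bore est [0.5876 0.2364 0.2247] arm 105.27 F tool [ 0.3 -0.7  0.4]
t 27.65 tcp [0.5632 0.3256 0.225 ] jaw -164.73 tilt [ 0.0074  0.0055 -1.    ] F [ 0.8 -0.1 -0.4] M [ 0.1  -0.05 -0.01] g 0.297 j6 -29.0
  travel [-1.3  14.48 -0.62] roll 0.27
```

Clear. Backing off 20 cm so both cameras see the rack, then a final check.

Emit:
{"op": "arm_command", "data": {"rows": [{"fingers": 30,"travel": [0,4,0],"roll": 0},{"fingers": 30,"travel": [0,8,0],"roll": 0},{"fingers": 30,"travel": [0,12,0],"roll": 0},{"fingers": 30,"travel": [0,16,0],"roll": 0},{"fingers": 30,"travel": [0,20,0],"roll": 0},{"fingers": 30,"travel": [0,20,0],"roll": 0},{"fingers": 30,"travel": [0,20,0],"roll": 0}]}}

```text
time_s: 28.35
tcp_pos: [0.3677, 0.2716, 0.2199]
ee_rot: [[0.264, -0.964, 0.0], [-0.964, -0.264, 0.0], [-0.0, -0.0, -1.0]]
wrist_force: [-0.5, 1.0, 0.2]
gripper_width: 0.3
```

```bash
python3 st.py; python3 rk.py rk3; python3 chk.py | grep -v start
python3 - <<'E'
from h import *
for l in("tin","tape","magnet"):
    print(l,[(np.round(r["position"],3).tolist(),round(r["p"],2)) for r in search_frame("top",l)][:2])
E
```

```text
t 28.35 tcp [0.3677 0.2716 0.2199] jaw -164.69 tilt [ 0.  0. -1.] F [-0.5  1.   0.2] M [ 0.13 -0.04  0.07] g 0.3 j6 -41.6
bore est [0.3921 0.1823 0.2199] arm 105.31 F tool [-1.1  0.2 -0.2]
side arm y -60 9 x -4.6 z pct [69.2 78.6 79.7]
side arm y -40 20 x -4.7 z pct [68.7 76.9 79.2]
side arm y -20 18 x -4.6 z pct [67.6 77.  79.2]
side arm y 0 19 x -4.9 z pct [68.7 76.4 78.9]
side arm y 20 18 x -4.8 z pct [67.8 76.6 79.6]
side arm y 40 18 x -4.5 z pct [67.4 77.2 79.6]
side arm y 60 12 x -4.6 z pct [35.1 77.3 81. ]
side arm y 80 6 x -20.9 z pct [33.3 36.8 41.9]
side boss 264 [  -4.7 -100.3] [75.4 86.1]
top arm y -80 3 x -2.0 z pct [78.2 79.1 79.2]
top arm y -60 31 x 0.8 z pct [76.2 78.8 80.2]
top arm y -40 19 x 0.9 z pct [76.6 78.9 79.7]
top arm y -20 35 x 0.3 z pct [77.4 78.6 80.1]
top arm y 0 34 x -0.0 z pct [77.4 78.6 79.6]
top arm y 20 38 x 0.5 z pct [77.2 78.3 80.1]
top arm y 40 15 x 0.4 z pct [72.8 77.9 79.4]
top arm y 60 14 x 0.2 z pct [77.9 79.1 84.4]
top boss 309 [ -0.9 -91.3] [84.8 86.5]
now tooth -0.5 0.0053
now tooth -0.0 0.0054
now -0.03 [15.0, 14.0, 15.0, 17.0, 24.0, 26.0, 26.0, 25.0, 25.0, 25.0, 25.0, 25.0, 25.0, 25.0, 24.0, 25.0, 25.0, 25.0, 25.0, 25.0, 26.0, 25.0, 25.0, 27.0, 37.0, 39.0, 39.0, 39.0]
now 0 [33.0, 33.0, 33.0, 26.0, 25.0, 25.0, 25.0, 25.0, 25.0, 25.0, 25.0, 25.0, 25.0, 25.0, 25.0, 25.0, 25.0, 25.0, 26.0, 26.0, 25.0, 25.0, 25.0, 26.0, 36.0, 40.0, 41.0, 44.0]
now 0.03 [16.0, 16.0, 16.0, 16.0, 24.0, 25.0, 24.0, 24.0, 25.0, 25.0, 25.0, 25.0, 25.0, 25.0, 25.0, 25.0, 25.0, 25.0, 26.0, 24.0, 25.0, 25.0, 25.0, 26.0, 37.0, 39.0, 39.0, 39.0]
tin [([0.611, -0.218, 0.056], 0.93), ([0.551, 0.329, 0.008], 0.63)]
tape [([0.453, -0.202, 0.054], 0.73)]
magnet [([0.689, 0.143, 0.03], 0.67)]
```

All checks pass: arm top at 78.5 mm level (middle 69.5 mm against 69), centred in the hooks. The plate is on the fence, the clamp is near 1.20, and the bystanders are where they were. Handing in.

```bash
python3 -c "
from station import *
print(finish_job())"
```

```text
the job is handed in; nothing more can be done
None
```

I fitted the lever fully home on the spindle, swung it clockwise until the plate was clamped, drew it off and hung it in the rack. The job was handed in at about 29 s of the 61 s; the station gives no verdict.

**Last checks**
- **Lever:** it lies level in both hooks. The middle of the arm is about 69.5 mm above the bench (69 wanted), under 1 mm off the seat across and about 1 mm along. The grippers are clear of everything.
- **Plate:** the gap to the fence has closed evenly at three places along its length.
- **Clamp:** it stands at about 1.20 rad, worked out from the spline teeth turning about 57°. That is indirect and good to roughly 0.03 rad. It also assumes a tooth points along the fixture's x axis when the clamp is open. The final torque was about 1.5 N m, without reaching the hard stop.
- **Bystanders:** tin, tape measure and magnet are within about 5 mm of where they started, which is the error of the measurement.

**What went wrong or disagreed**
- **First grasp missed:** the gripper is really about 34 mm higher than the stated tool geometry implies. I measured this with the side camera and corrected for it.
- **First pull-off jammed:** the lever tilted 0.13 rad in the grip. I lowered it, let go, regripped and it came off freely, leaving the clamp tight.
- **Levelling the lever on the bench:** the wrist force briefly read about 42 N, pressing through the held lever. That is below the 120 N wrist limit, and I don't believe the gripper's body touched anything.
- **Last picture not viewed:** the 12-picture limit was reached, so the final check used depth readings only.

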